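Load two sample jars into the hooded dryer

TASK

Swing the dryer's clear hood up past the point where its spring flips over, so that it stays open by itself, then put the blue-capped jar into the blue pot and the white-capped jar into the white pot. The pot floors are set to a different height every time and the jars are glass: lower each jar gently until you feel it touch the floor, and only then let go, leaving it standing upright. Leave the yellow-capped jar and the other things on the bench where they are.

Things in the scene. Friction and masses are not known exactly. Their poses are not given: they have to be found in the camera images.
- dryer: bench-top sample dryer, a white and grey box 180 mm deep (x), 250 mm wide (y; 268 mm over the hood springs on its flanks), 75 mm high, fixed to the bench; origin at the centre of its underside; its x axis points from its front (robot side, small dark display) to its back, y to its left, z up
- hood (a joint): angle of the clear hood (150 mm deep, 240 mm wide, 110 mm high, 0.5 kg) about a level hinge at the dryer's back: 0 = shut over the pots, grows as the front swings up and back, stop at 1.8 rad. Springs pull it shut below about 0.9 rad and throw it open, damped, above. Open, it is a wall up to 255 mm above the bench, from 0 to 140 mm behind the hinge line: carry jars round it
- hood_handle (a point): middle of the hood's dark blue handle, a round bar 12 mm thick, 130 mm long along the dryer's y, 47 mm in front of the hood's front panel and, hood shut, 30 mm below the hood's top. It moves with the hood. Lifting takes about 5 to 8 N; grip it lightly, so that the bar can turn between the fingers
- hood_hinge (a point): middle of the hinge line, which runs along the dryer's y axis; with the hood shut the handle lies 197 mm in front of and 80 mm above it
- pot_blue (a point): centre of the mouth (rim plane) of the pot with the blue collar, left in the dryer; round, 74 mm inside diameter, wall 5 mm, rim 95 mm above the bench and 20 mm above the dryer's deck. Its flat black rubber floor lies somewhere between 30 and 62 mm below the rim: set anew each time, not measured, independent of the other pot; it is cushioned and gives about 1 mm for every 4 N; glass: keep well under 20 N
- pot_white (a point): centre of the mouth (rim plane) of the pot with the white collar, right in the dryer, 124 mm from the blue one; same sizes; its cushioned floor too lies 30 to 62 mm below the rim, not measured
- jar_blue: amber glass sample jar with a blue cap: upright cylinder 42 mm in diameter, 110 mm tall (cap = top 30 mm, same diameter), about 0.13 to 0.25 kg; origin at the centre of its underside, z up
- jar_white: the same jar with a white cap; origin at the centre of its underside, z up
- jar_yellow: the same jar with a yellow cap, to be left alone; origin at the centre of its underside
- slide_box: wooden slide box 70 x 110 x 30 mm, to be left alone; origin at the centre of its underside
- dishes: stack of clear dishes, 90 mm in diameter, 40 mm high, to be left alone; origin at the centre of its underside
- beaker: empty beaker, 80 mm in diameter, 95 mm high, to be left alone; origin at the centre of its underside
- wash_bottle: white bottle with a blue cap, 66 mm in diameter, 150 mm high, to be left alone; origin at the centre of its underside
Not all that is in view belongs to the job. Leave any turquoise look-alike of the jar_white alone.

How it is judged (in metres and radians):
On the way:
1. the hood stands open by itself (beyond 1.6 rad, not touched by the robot) with both jars still outside the pots (value of joint hood above 1.6 rad and contact force between each of the arm, the fingers and dryer below 0.1 N and horizontal distance between jar_blue and pot_blue above 0.05 m and horizontal distance between jar_white and pot_white above 0.05 m), for 0.2 s.
At the end, for the whole second after the job is handed in: the hood stays open (beyond 1.6 rad); the blue-capped jar stands in the blue pot and the white-capped jar in the white pot, each inside the rim (underside more than 20 mm below it, within 22 mm of the pot's axis), upright within 10 degrees, at rest and released (value of joint hood above 1.6 rad and horizontal distance between jar_blue and pot_blue below 0.022 m and z of jar_blue in the frame of pot_blue below -0.02 m and angle between each of jar_blue, jar_white's own z axis and vertical below 0.17 rad and linear speed of each of jar_blue, jar_white below 0.02 m/s and horizontal distance between jar_white and pot_white below 0.022 m and z of jar_white in the frame of pot_white below -0.02 m and contact force between the fingers and jar_blue below 0.1 N and contact force between the fingers and jar_white below 0.1 N); the robot touches nothing.
It fails at once if the blue-capped jar is dropped: moving faster than 0.3 m/s while no finger touches it (a fall of about 5 mm) (linear speed of jar_blue above 0.3 m/s and contact force between the fingers and jar_blue below 0.05 N).
It fails at once if the white-capped jar is dropped: moving faster than 0.3 m/s while no finger touches it (a fall of about 5 mm) (linear speed of jar_white above 0.3 m/s and contact force between the fingers and jar_white below 0.05 N).
It fails at once if a jar is pressed or knocked against the dryer with more than 22 N (contact force between any of jar_blue, jar_white and dryer above 22 N).
It fails at once if the yellow-capped jar is moved more than 30 mm or tipped (distance of jar_yellow from where it was at the start of the episode above 0.03 m or angle between jar_yellow's own z axis and vertical above 0.5 rad).
It fails at once if the slide box, the dishes, the beaker or the wash bottle is moved more than 30 mm (distance of any of slide_box, dishes, beaker, wash_bottle from where it was at the start of the episode above 0.03 m).
It also fails if it takes over 72 s, if anything falls off the work surface, if the arm or the gripper's body presses on something with over 40 N, if the wrist force passes 120 N, or if a joint passes its speed limit or range.

ROBOT

A 6-joint arm with a two-finger parallel gripper is mounted at the origin on the work surface. World frame = base frame: x ahead of the robot, y to its left, z up, the work surface at z = 0. Lengths are in mm, angles in rad, forces in N, time in s.
With the tool pointing down it reaches from about 350 to 875 mm from the base axis. Payload 4.2 kg.
Tool frame: the origin (TCP) lies midway between the tips of the shut fingers; the grasp point (between the pads) lies arm.grip_depth behind it (arm.grip_depth is the distance from the TCP to the grasp point, in mm); z points along the fingers, y is the direction in which the jaws open and shut (so a half turn about z gives the same grasp; the last joint's range is limited). The gripper opens to 85 mm and grips with 20 to 120 N. Pads are 22 mm wide; open, the fingers measure 114 mm over their backs; the gripper's body (76 mm by 85 mm) begins 54 mm behind the grasp point. The pads swing forward as they close: fully open they stand 13 mm farther back than shut.
Start: joints at [1.402, 0.385, 0.008, 0, -1.194, -0.259], TCP at [259.26, 568.668, 209.912] pointing down, gripper open.
Joint ranges: [-3.14, 3.14], [-1.21, 2.06], [-1.07, 1.41], [-3.16, 2.05], [-2.99, -0.16], [-3.1, 3.1]. Speed limits (rad/s): [2.79, 2.79, 3.14, 3.14, 3.14, 3.14].

INTERFACE

Orientations are given as a unit quaternion [x, y, z, w].
In Python, from bench import arm gives the robot as it stands.
- The arm moves only by the tool play_rows, never from a script. Its argument "motion" is one flat list of numbers, 7 for each row, row after row: the opening in per cent of the stroke, from 0 (shut) to 100 (fully open), then the shift along the world's x, y, z in cm, then the turn, a rotation vector about the world's x, y, z in degrees. A call has 1 to 5 rows; each row is the pose to reach, as a shift and turn from the pose commanded when the call began; what a row does not reach only later rows make up. A row lasts 1/8 s, in which the tool goes at most 62.5 mm and 10.7 degrees, less where a joint would pass 70% of its speed; a pose out of reach is approached as far as the arm can. A call with a gripper value outside its range is refused whole. The fingers move at their own pace and stop on an object; the grip force is fixed at half the most. Time passes only in rows, so rows that repeat a pose let the fingers close. It gives the time, the measured TCP pose, the force and the opening at its end, in the units of the state.
- arm.read_state(): the state, without advancing time (a new reading comes with each control period).
- arm.get_image(name): name is "side" or "top"; returns (picture, depth): 400x640x3 uint8, red, green, blue; 400x640 float32, mm along the optical axis (not along the pixel's ray), 0 where there is no reading.
- arm.camera_info(name): a dict with "fovy" (degrees; the focal length in pixels is half the picture's height over the tangent of half this angle, whatever the lens; pixels are square), "cx", "cy" (the principal point, pixels), "R" (3x3) and "t" (3): a world point X has camera coordinates R X + t. Camera axes: x right, y down, z forward; pixel columns grow to the right and rows downward; lengths in mm; the calibration is good to about 2 mm. A picture is of the moment at which its call begins. camera_info takes no time and is no camera call.
- arm.job_done(): hands the job in, once; it reports no verdict.
Trained networks look in the newest picture that a camera, given by its name, has taken for a name from the list of things; names that differ only in an ending like _2 or _b are one class to them, and where a whole thing is asked for, a point or a joint stands for the part that bears it (a point fixed in the world has none). Each returns a list of dicts, best first, with "confidence" (0 to 1); they miss things now and then, are a little off and sometimes report something else, mostly with a low value. They report only what shows in the picture. A call takes as long as a camera call. They do not tell look-alikes from the thing itself.
- arm.outline_of(thing, camera): "mask" (400x640 bool, what is visible of it) and "extent" ([left, top, width, height] in pixels, round what is visible of it).
- arm.place_of(thing, camera): "uv" ([column, row] in pixels: a listed point, or the origin of a listed thing).
The state is a dict: "clock": time; "joints": joint angles; "joint_vel": joint speeds; "joint_efforts": joint torques, N m; "position": TCP position; "ee_rot": TCP orientation; "contact_force": force on the tool from outside, world axes, zero at the start; "wrist_torque": the same for the moment, N m; "gripper_width": finger opening in mm.
Only numpy, scipy, OpenCV 4.12 (cv2) and the standard library are available. Lean on these libraries where they do the work, as an engineer would, in place of code of your own. Each camera call takes 0.05 s, during which the arm holds its last target.

## Working session

There is one attempt and no reset: what is moved stays moved. The work goes in short steps, Python scripts to look and compute and a tool call to move; the robot and the scene stay as the last step left them, time stands still between calls to the robot, and variables do not carry over. Pictures are saved under pics/ and viewed, and the job is handed in when it is done.

Besides the shell and the picture viewer there is one more tool, called after ">>>" as a command line: name --argument value ..., lists and objects as JSON in quotes. play_rows: Moves the arm, as the interface text tells. Its arguments: {"type":"object","properties":{"motion":{"type":"array","items":{"type":"number"}}},"required":["motion"]}

```bash
mkdir -p pics; ls; cat > h.py <<'E'
import numpy as np, cv2
from bench import arm
def ray(name,uv):
    c=arm.camera_info(name); f=200/np.tan(np.radians(c["fovy"])/2)
    R=np.array(c["R"]);t=np.array(c["t"])
    d=np.array([(uv[0]-c["cx"])/f,(uv[1]-c["cy"])/f,1.0])
    return -R.T@t, R.T@d
def atz(name,uv,z):
    o,d=ray(name,uv); return o+d*(z-o[2])/d[2]
def cloud(name,depth):
    c=arm.camera_info(name); f=200/np.tan(np.radians(c["fovy"])/2)
    R=np.array(c["R"]);t=np.array(c["t"])
    v,u=np.mgrid[0:400,0:640]
    P=np.stack([(u-c["cx"])/f*depth,(v-c["cy"])/f*depth,depth],-1)
    W=(P-t)@R
    W[depth<=0]=np.nan
    return W
def proj(name,X):
    c=arm.camera_info(name); f=200/np.tan(np.radians(c["fovy"])/2)
    p=np.array(c["R"])@np.array(X,float)+np.array(c["t"])
    return p[0]/p[2]*f+c["cx"],p[1]/p[2]*f+c["cy"]
E
python3 - <<'E'
from h import *
np.set_printoptions(precision=1,suppress=True)
print({k:v for k,v in arm.read_state().items()}, arm.grip_depth)
for n in("side","top"):
    im,d=arm.get_image(n); cv2.imwrite(f"pics/{n}0.png",im[:,:,::-1]); np.save(f"{n}0.npy",d)
    ci=arm.camera_info(n);print(n,ci["fovy"],ci["cx"],ci["cy"],-np.array(ci["R"]).T@np.array(ci["t"]))
E
```

```text
pics
{'clock': 0.0, 'joints': array([ 1.4,  0.4,  0. , -0. , -1.2, -0.3]), 'joint_vel': array([ 0.,  0., -0.,  0.,  0., -0.]), 'joint_efforts': array([  0. , -39.2,  18.8,   4.2,  -0. ,   0. ]), 'position': array([259. , 568.1, 208.8]), 'ee_rot': array([ 1. , -0.2, -0. ,  0. ]), 'contact_force': array([-0.3, -0.4, -0.1]), 'wrist_torque': array([ 0., -0., -0.]), 'gripper_width': 85.31055848046408} 18.700000000000003
side 43.54744912076729 320.60693831634114 202.1268320167286 [ -316.9 -1098.1  1040.4]
top 42.58932083204894 317.76528101914596 197.01627982628054 [ 211.2   -0.6 1644.6]
```

View pics/top0.png

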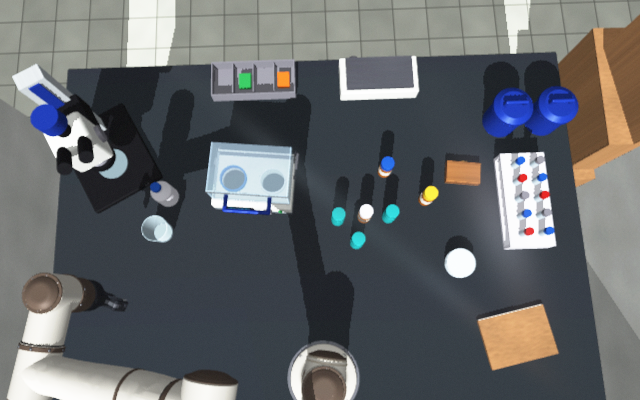

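View pics/side0.png

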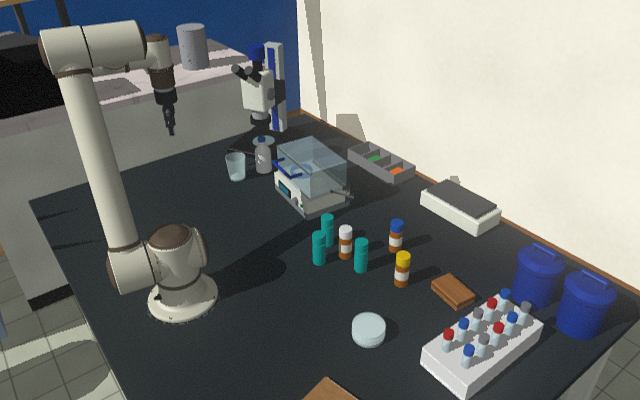

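The top view shows the dryer at about (252,175) with the handle at (247,211). The white-capped jar (366,213) stands between three turquoise look-alikes at (338,216), (391,213) and (358,240). The blue-capped jar is at (387,167), the yellow at (429,195), the beaker at (157,229), and the wash bottle at (165,193). In the side view, the blue jar is at (396,235) and the white jar at (345,242).

Candidates:
- **jar_white:** the white cap (366,213), or the turquoise jars at (338,216), (391,213) and (358,240). I choose (366,213).
- **jar_blue:** the cap at (387,167). The blue rack caps, the wash-bottle cap at (157,187) and the canisters could be mistaken for it.

```bash
python3 - <<'E'
from h import *
np.set_printoptions(precision=1,suppress=True)
im,d=arm.get_image("top"); W=cloud("top",d)
cv2.imwrite("pics/top_crop.png",cv2.resize(im[120:270,190:450],None,fx=3,fy=3,interpolation=cv2.INTER_CUBIC)[:,:,::-1])
for th in["jar_blue","jar_white","hood_handle","hood_hinge","pot_blue","pot_white","dryer"]:
    for r in arm.place_of(th,"top")[:4]:
        z={"hood_handle":155,"hood_hinge":75,"pot_blue":95,"pot_white":95}.get(th,0)
        print(th,round(r["confidence"],2),np.array(r["uv"]),atz("top",r["uv"],z)[:2])
im,d=arm.get_image("side")
cv2.imwrite("pics/side_crop.png",cv2.resize(im[120:300,220:460],None,fx=3,fy=3,interpolation=cv2.INTER_CUBIC)[:,:,::-1])
for th in["jar_blue","jar_white","hood_handle","hood_hinge","pot_blue","pot_white","dryer"]:
    for r in arm.place_of(th,"side")[:4]:
        z={"hood_handle":155,"hood_hinge":75,"pot_blue":95,"pot_white":95}.get(th,0)
        print(th,round(r["confidence"],2),np.array(r["uv"]),atz("side",r["uv"],z)[:2])
# cap tops by depth
for nm,(u,v) in dict(white=(366,212),blue=(387,163),yellow=(430,193),t1=(338,214),t2=(391,211),t3=(358,239)).items():
    w=W[v-9:v+10,u-9:u+10].reshape(-1,3); w=w[(w[:,2]>100)]
    print(nm,len(w),np.nanmean(w,0),np.nanmedian(w[:,2]))
E
```

```text
jar_blue 0.71 [383.3 173.6] [ 633.2 -224.9]
jar_blue 0.65 [170.  195.4] [585.6 479.3]
jar_white 0.69 [359.3 241.6] [ 410.6 -133.6]
jar_white 0.62 [383.2 218.9] [ 481.6 -215. ]
jar_white 0.49 [361.6 218. ] [ 487.2 -145.2]
jar_white 0.45 [338.3 217.2] [492.6 -69.7]
hood_handle 0.77 [247.5 213. ] [488.6 204. ]
dryer 0.72 [256.9 182.7] [617.8 193.5]
jar_blue 0.9 [392.3 249.7] [ 630.8 -221.2]
jar_white 0.81 [315.9 257.9] [ 409.9 -100.1]
jar_white 0.79 [343.7 255.9] [ 486.2 -147.5]
jar_white 0.79 [359.4 269.4] [ 483.1 -227.8]
jar_white 0.62 [328.5 243.9] [485.8 -68.6]
hood_handle 0.64 [279.1 168.8] [491.  220.6]
pot_white 0.87 [317.2 181.7] [602.4 145.8]
white 149 [ 489.1 -148.9  110.9] 110.74023471294369
blue 145 [ 636.8 -223.6  111.2] 111.8024868468908
yellow 155 [ 538.3 -349.8  110.6] 111.16160344167793
t1 148 [483.1 -64.4 111.1] 111.12931402304147
t2 153 [ 485.7 -227.6  111. ] 111.01740372944555
t3 154 [ 406.5 -120.8  111.1] 110.99877109906194
```

```bash
python3 - <<'E'
from h import *
np.set_printoptions(precision=1,suppress=True)
# hinge direction, handle from top0 depth
d=np.load("top0.npy");W=cloud("top",d);im=cv2.imread("pics/top0.png")
hsv=cv2.cvtColor(im,cv2.COLOR_BGR2HSV)
m=np.zeros((400,640),bool); m[192:222,215:280]=True
m&=(hsv[...,0]>105)&(hsv[...,0]<130)&(hsv[...,1]>150)&(W[...,2]>120)
p=W[m];print(m.sum(),p.mean(0),p.min(0),p.max(0))
bar=np.argwhere(m); print(bar.min(0),bar.max(0))
E
```

```text
249 [499.4 208.4 163.1] [481.4 135.9 151.1] [544.1 278.3 171.9]
[195 222] [214 270]
```

View pics/top_crop.png

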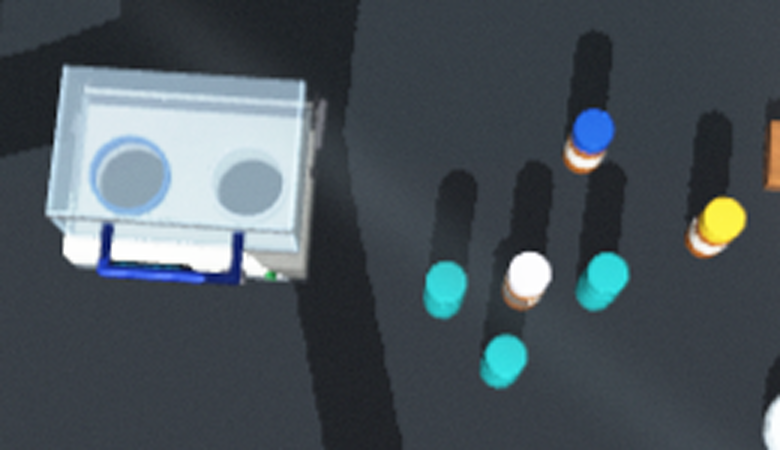

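View pics/side_crop.png

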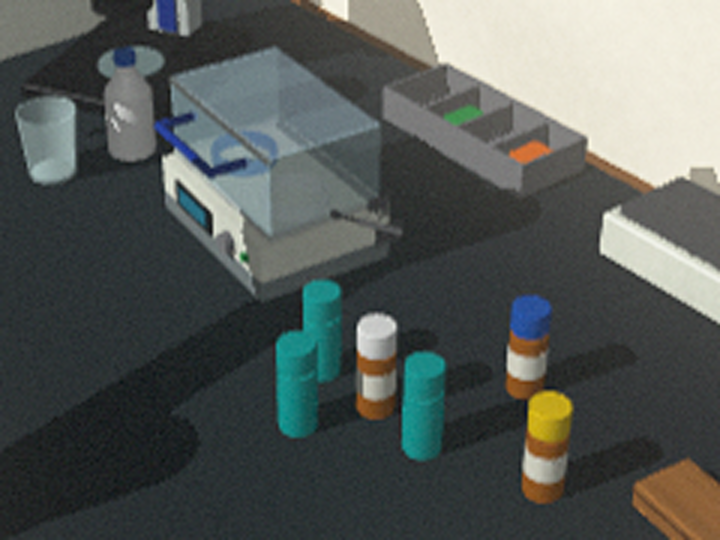

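```bash
python3 - <<'E'
from h import *
np.set_printoptions(precision=1,suppress=True,linewidth=160)
d=np.load("top0.npy");W=cloud("top",d);im=cv2.imread("pics/top0.png")
print(W[136:220:6,200:304:8,2])
hsv=cv2.cvtColor(im,cv2.COLOR_BGR2HSV)
m=np.zeros((400,640),bool); m[206:222,215:280]=True
m&=(hsv[...,0]>105)&(hsv[...,0]<130)&(hsv[...,1]>120)
pts=[]
for u in range(224,270):
    v=np.where(m[:,u])[0]
    if len(v): 
        X=atz("top",(u,v.mean()),155); pts.append([u,v.min(),v.max(),X[0],X[1]])
pts=np.array(pts);print(pts[::3])
k=pts[(pts[:,4]<255)&(pts[:,4]>150)];a=np.polyfit(k[:,4],k[:,3],1);print(a, a[1]+a[0]*204)
# opaque dryer points at deck z~75
w=W.reshape(-1,3); s=(np.abs(w[:,2]-75)<6)&(w[:,0]>450)&(w[:,0]<720)&(w[:,1]>20)&(w[:,1]<380)
r=cv2.minAreaRect(w[s][:,:2].astype(np.float32));print(s.sum(),r)
s=(np.abs(w[:,2]-185)<6)&(w[:,0]>450)&(w[:,0]<750)&(w[:,1]>20)&(w[:,1]<380)
r=cv2.minAreaRect(w[s][:,:2].astype(np.float32));print(s.sum(),r)
E
```

```text
[[  4.3   2.8   3.6   2.5   0.7  -3.8   3.5   5.3   2.9  -0.1  -1.4  -1.8  -2.1]
 [  0.5   2.1  -1.7   4.    2.3  -0.1   1.6  -0.5  -5.5   0.4  -2.4  -1.3   0.5]
 [ -4.4   3.4 189.7 189.  184.2 185.9 189.9 190.1 187.1 185.7 190.9 186.2   2.8]
 [  6.2  -4.8 193.9 184.5 189.8 194.3 188.4 191.3 191.8 190.6 188.8 190.7  40.2]
 [  3.1   1.1 185.9 188.1 185.2 194.2 189.  186.  189.7 187.  187.8 191.   53.4]
 [  1.3 190.7 188.1 191.3 185.4 190.5 185.5 191.1 185.6 187.  193.4 187.9  69.4]
 [ -0.1 191.8 181.9 184.2 188.9 190.6 196.3 190.5 187.9 186.5 190.2 182.3  -6.4]
 [  5.  184.5 194.8 192.9 186.4 186.9 188.5 183.4 192.7 185.4 187.7 189.5   2.6]
 [  2.2 187.7 190.7 192.3 179.3 185.2 184.2 183.8 188.5 188.7 194.3 185.    2.4]
 [  3.  186.5 187.2 186.6 185.3 186.5 185.8 189.6 190.9 185.8 191.4 161.3   2.7]
 [ -1.6   4.2 135.7 161.5 150.5 165.  172.6 178.1 191.  180.7 190.3 144.4   5.7]
 [  0.6  -3.8  66.5 161.9  75.8  79.7  81.3  84.5  94.6 104.  100.6 120.1   1.6]
 [  3.9   6.7  26.6 165.5  56.8  64.1  64.7  71.5  74.1  73.8  75.6  74.9  -6.6]
 [ -1.1   4.8   3.8   1.   -1.   -1.    3.7 161.8 162.    6.6  -1.4  -3.4  -1.6]]
[[224.  206.  212.  503.1 273.3]
 [227.  207.  212.  501.3 264.5]
 [230.  209.  212.  498.  255.6]
 [233.  209.  212.  497.6 246.7]
 [236.  208.  212.  498.8 237.9]
 [239.  209.  213.  495.5 229. ]
 [242.  209.  213.  495.2 220.2]
 [245.  210.  213.  493.3 211.3]
 [248.  210.  213.  493.  202.5]
 [251.  209.  213.  494.2 193.6]
 [254.  210.  214.  490.8 184.8]
 [257.  211.  214.  489.  175.9]
 [260.  211.  214.  488.7 167.1]
 [263.  211.  214.  488.4 158.2]
 [266.  211.  214.  488.  149.4]
 [269.  206.  214.  495.2 140.4]]
[  0.1 470.1] 493.306107792303
426 ((548.9151611328125, 167.4782257080078), (149.6354217529297, 301.29241943359375), 27.547847747802734)
3412 ((612.7786254882812, 196.78123474121094), (241.22596740722656, 155.6927490234375), 83.99909210205078)
```

```bash
python3 - <<'E'
from h import *
from scipy.spatial.transform import Rotation as R
np.set_printoptions(precision=4,suppress=True,linewidth=160)
s=arm.read_state();r=R.from_quat(s["ee_rot"]);print(s["ee_rot"],r.as_matrix()); y=r.as_matrix()[:,1]
print("jaw dir deg",np.degrees(np.arctan2(y[1],y[0])),s["clock"],s["joints"])
for n in ("beaker","wash_bottle","dishes","slide_box"):
    for c in ("top","side"):
        arm.get_image(c)
        for q in arm.place_of(n,c)[:1]: print(n,c,q["confidence"],atz(c,q["uv"],0))
E
```

```text
[ 0.9772 -0.2123 -0.     -0.    ] [[ 0.9099 -0.4149 -0.    ]
 [-0.4149 -0.9099  0.0001]
 [-0.     -0.0001 -1.    ]]
jaw dir deg -114.51485138570948 0.9 [ 1.4016  0.3846  0.0079 -0.     -1.194  -0.2586]
beaker top 0.77 [455.9222 488.8276   0.    ]
beaker side 0.83 [469.2373 505.565    0.    ]
wash_bottle side 0.73 [568.114  477.3561   0.    ]
dishes top 0.87 [ 339.6837 -458.3419    0.    ]
dishes side 0.91 [ 327.2025 -434.2672    0.    ]
slide_box side 0.9 [ 618.8414 -473.0373    0.    ]
```

>>> play_rows --motion '[45, 3, -5, 0, 0, 0, -10, 45, 6, -10, 0, 0, 0, -20, 45, 9, -15, 0, 0, 0, -30, 45, 12, -20, 0, 0, 0, -40, 45, 15, -24, 0, 0, 0, -50]'

```text
clock: 2.33
position: [409.9, 326.8, 210.4]
ee_rot: [0.794, -0.608, 0.0, -0.0]
contact_force: [0.7, 0.7, -0.2]
gripper_width: 38.4
```

>>> play_rows --motion '[45, 4, -6, 0, 0, 0, -10, 45, 7, -10, 0, 0, 0, -18, 45, 8.3, -11.9, 0, 0, 0, -21.5, 45, 8.3, -11.9, 0, 0, 0, -21.5]'

```text
clock: 2.82
position: [493.0, 208.2, 209.9]
ee_rot: [-0.668, 0.744, -0.0, -0.0]
contact_force: [-0.0, 0.9, 0.5]
gripper_width: 38.5
```

```bash
cat > st.py <<'E'
from h import *
from scipy.spatial.transform import Rotation as R
np.set_printoptions(precision=2,suppress=True,linewidth=160)
s=arm.read_state();M=R.from_quat(s["ee_rot"]).as_matrix()
print("t",s["clock"],"pos",s["position"],"jaw",np.degrees(np.arctan2(M[1,1],M[0,1])),"z",M[:,2],"F",s["contact_force"],"w",s["gripper_width"],"j",s["joints"])
E
cat > snap.py <<'E'
import sys
from h import *
n=sys.argv[1];f=sys.argv[2];u0,v0,u1,v1,k=map(int,sys.argv[3:8])
im,d=arm.get_image(n);np.save(f"{n}_last.npy",d);cv2.imwrite(f"{n}_last.png",im[:,:,::-1])
cv2.imwrite(f"pics/{f}.png",cv2.resize(im[v0:v1,u0:u1],None,fx=k,fy=k,interpolation=cv2.INTER_CUBIC)[:,:,::-1])
E
python3 st.py; python3 snap.py top t1 180 120 340 260 5;python3 snap.py side s1 200 100 400 250 4
```

```text
t 2.825 pos [492.97 208.24 209.89] jaw 173.81980075234975 z [-0. -0. -1.] F [-0.01  0.89  0.5 ] w 38.491413483476684 j [ 0.7   0.23 -0.21  0.   -1.13 -0.81]
```

View pics/t1.png

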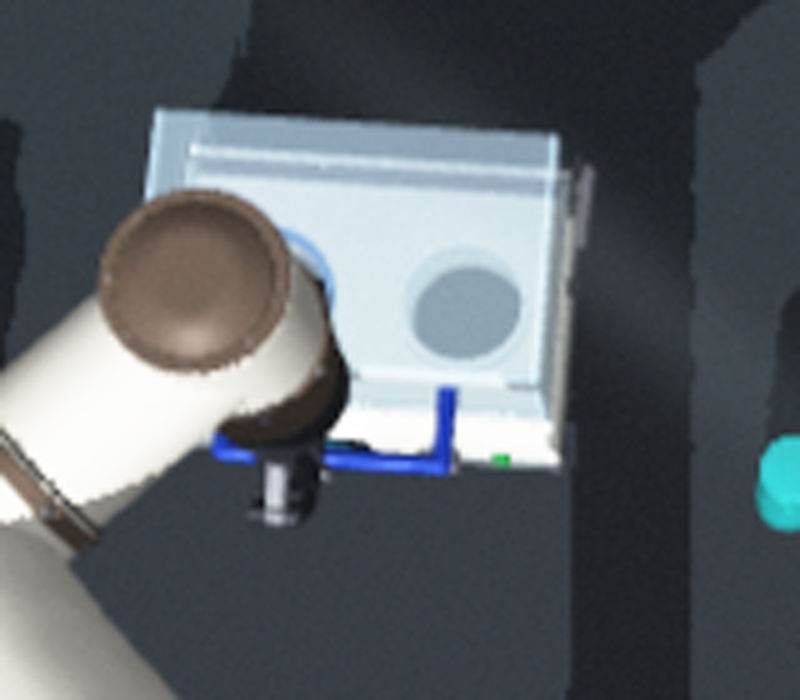

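View pics/s1.png

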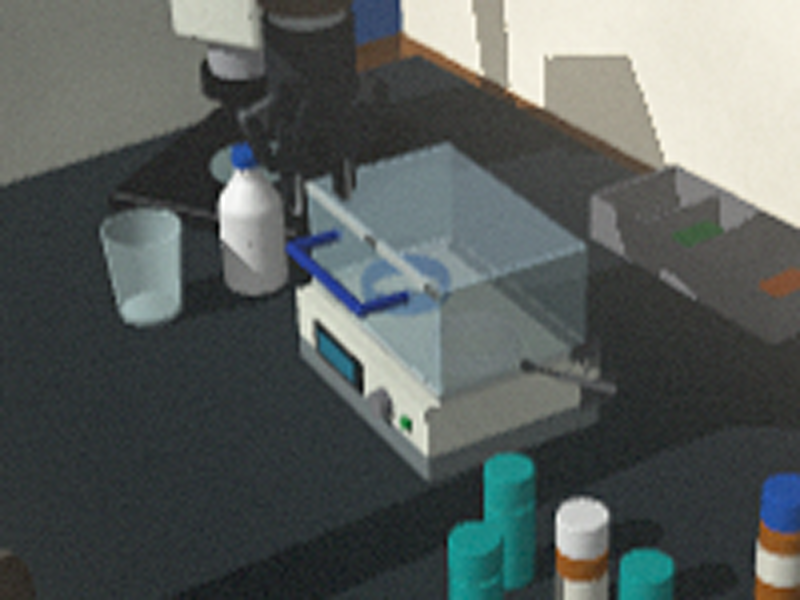

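```bash
python3 - <<'E'
from h import *
for X in [(493,208,210),(492.5,208.5,155),(485.7,143.9,155),(499.3,273,155),(492.5,208.5,185)]:
  a=proj("side",X);b=proj("top",X);print(X,"side crop",(a[0]-200)*4,(a[1]-100)*4,"top crop",(b[0]-180)*5,(b[1]-120)*5)
E
```

```text
(493, 208, 210) side crop 322.62058990717196 225.02831198029116 top crop 316.9548119820257 440.375420031932
(492.5, 208.5, 155) side crop 325.34489299634333 280.04297227174993 top crop 329.7649737345509 458.70798837982545
(485.7, 143.9, 155) side crop 360.47116850835687 312.1439585448659 top crop 439.30834098533865 466.0446814676314
(499.3, 273, 155) side crop 292.07632794620054 249.62718051208287 top crop 220.5691913985632 451.37706841917577
(492.5, 208.5, 185) side crop 323.4369382636362 250.24989888965342 top crop 322.4245422328272 449.3525891965342
```

>>> play_rows --motion '[45, 0, 0, -2.5, 0, 0, 0, 45, 0, 0, -5, 0, 0, 0, 45, 0, 0, -7.5, 0, 0, 0, 45, 0, 0, -7.5, 0, 0, 0]'

```text
clock: 3.42
position: [490.6, 209.9, 133.3]
ee_rot: [-0.67, 0.743, 0.0, -0.002]
contact_force: [-0.4, -0.3, -0.0]
gripper_width: 38.5
```

```bash
python3 snap.py top t2 180 120 340 260 5;python3 snap.py side s2 230 120 330 195 8
```

```text
(no output)
```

View pics/s2.png

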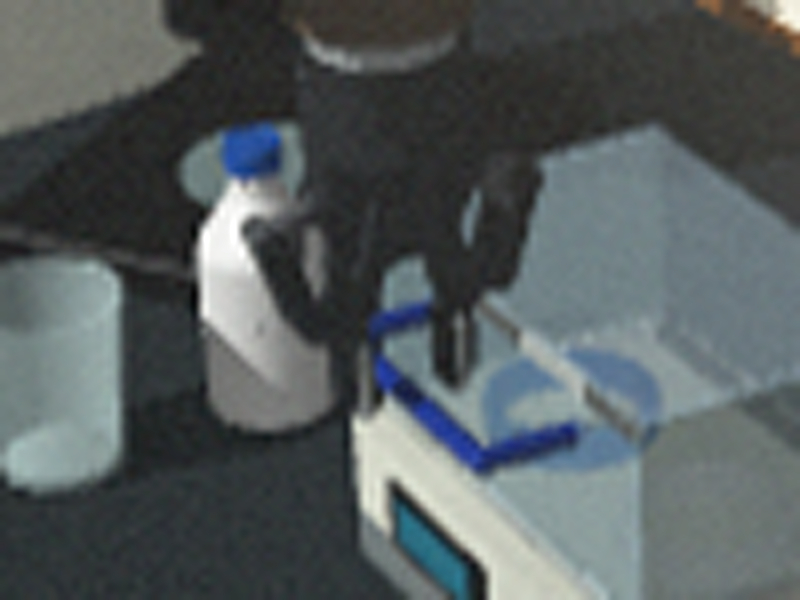

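The crop shows one finger in front of the bar (367,390) and one behind it (455,350), so it is straddled. I'll close lightly.

>>> play_rows --motion '[8, 0, 0, 0, 0, 0, 0, 8, 0, 0, 0, 0, 0, 0, 8, 0, 0, 0, 0, 0, 0, 8, 0, 0, 0, 0, 0, 0]'

```text
clock: 4.03
position: [494.1, 210.4, 136.7]
ee_rot: [-0.669, 0.743, -0.001, 0.002]
contact_force: [4.2, -1.4, 5.9]
gripper_width: 7.4
```

```bash
python3 st.py; python3 snap.py side s3 230 120 330 195 8; python3 snap.py top t3 200 160 300 235 8
```

```text
t 4.025 pos [494.11 210.38 136.66] jaw 174.0202487584217 z [ 0.  0. -1.] F [ 4.16 -1.44  5.92] w 7.448244347227266 j [ 0.71  0.3  -0.32  0.   -0.95 -0.81]
```

View pics/s3.png

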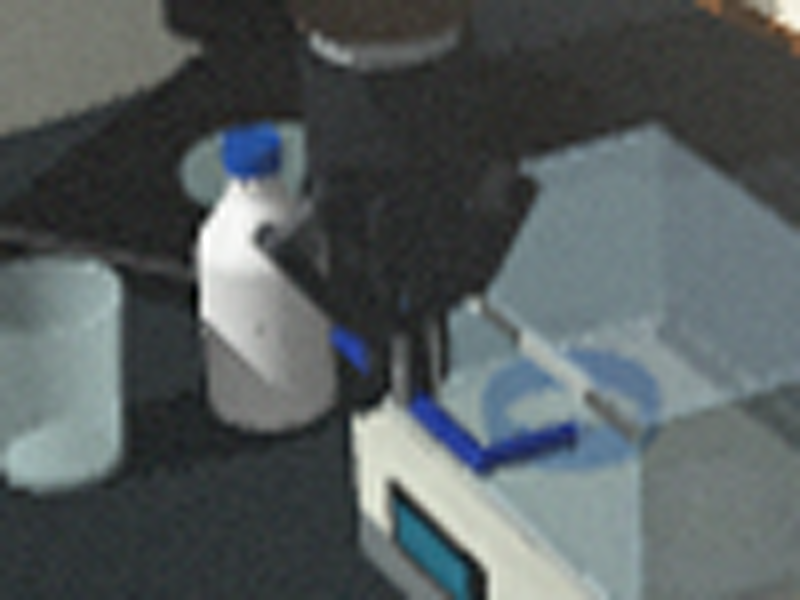

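View pics/t3.png

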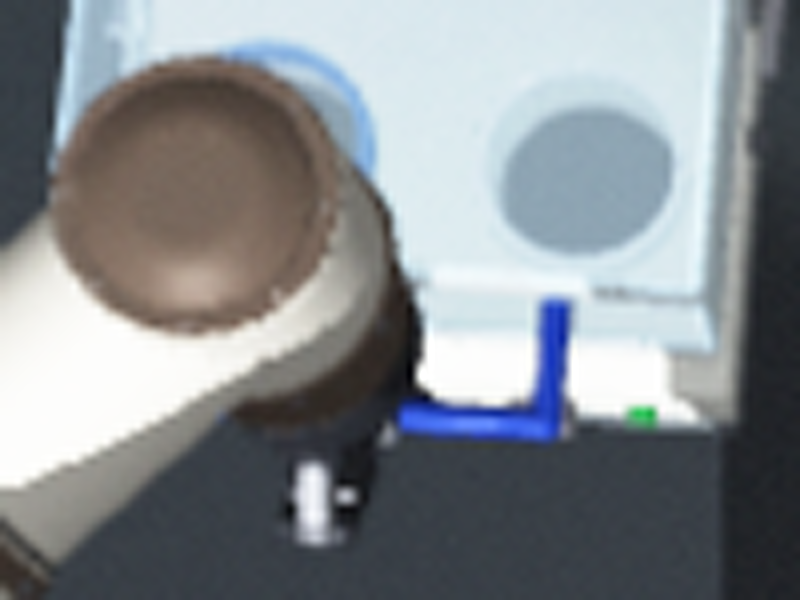

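```bash
python3 - <<'E'
from h import *
for X in [(494,210,136.7),(494,210,155.4),(492.5,208.5,155),(494,221,136),(494,199,136)]:
  a=proj("side",X);print(X,"side crop",(a[0]-230)*8,(a[1]-120)*8)
E
```

```text
(494, 210, 136.7) side crop 413.9262364709657 433.4591776809691
(494, 210, 155.4) side crop 411.59121446052586 396.896337370981
(492.5, 208.5, 155) side crop 410.68978599268667 400.08594454349986
(494, 221, 136) side crop 400.31106886948464 424.9629080579075
(494, 199, 136) side crop 427.8284050113066 444.75762369897734
```

```bash
python3 - <<'E'
from h import *
np.set_printoptions(precision=0,suppress=True,linewidth=200)
d=np.load("side_last.npy");W=cloud("side",d)
for i in (0,1,2): print("xyz"[i]);print(W[155:180,274:292,i])
im=cv2.imread("side_last.png")
cv2.imwrite("pics/s3z.png",cv2.resize(im[145:185,260:310],None,fx=16,fy=14,interpolation=cv2.INTER_NEAREST))
E
```

```text
x
[[472. 474. 474. 469. 472. 481. 482. 501. 505. 495. 497. 504. 507. 514. 515. 521. 525. 529.]
 [475. 483. 474. 473. 476. 481. 502. 498. 503. 497. 502. 506. 511. 518. 515. 519. 527. 550.]
 [473. 474. 480. 476. 477. 484. 546. 496. 502. 494. 499. 506. 505. 511. 519. 517. 541. 544.]
 [468. 473. 476. 475. 478. 483. 551. 497. 498. 497. 501. 502. 510. 538. 538. 534. 533. 539.]
 [464. 471. 471. 475. 477. 481. 498. 499. 500. 497. 496. 506. 541. 540. 539. 540. 540. 538.]
 [462. 467. 472. 473. 478. 483. 485. 502. 498. 500. 500. 504. 542. 546. 537. 539. 538. 539.]
 [465. 470. 475. 474. 477. 478. 498. 496. 493. 497. 502. 510. 547. 541. 541. 542. 541. 538.]
 [496. 479. 474. 474. 480. 484. 486. 496. 495. 497. 502. 508. 545. 538. 538. 540. 540. 537.]
 [495. 473. 479. 474. 483. 482. 483. 499. 494. 500. 498. 507. 537. 541. 539. 540. 537. 536.]
 [491. 474. 474. 476. 477. 482. 485. 498. 493. 498. 499. 504. 542. 541. 537. 539. 539. 541.]
 [491. 492. 471. 478. 479. 481. 485. 496. 498. 500. 502. 507. 543. 544. 539. 543. 542. 540.]
 [632. 491. 475. 474. 481. 482. 483. 497. 494. 494. 501. 509. 542. 542. 542
[... 5183 characters left out ...]
1. 159. 160. 161. 159. 112. 112. 118. 120. 127.]
 [ 70.  74.  70.  73.  78.  78.  82.  85.  89. 154. 159. 160. 159. 162. 108. 114. 122. 122.]
 [ 71.  72.  75.  75.  72.  69.  76.  76.  80.  85. 156. 164. 164. 160. 158. 113. 114. 112.]
 [ 62.  66.  76.  70.  76.  73.  70.  74.  77.  80.  86. 154. 163. 158. 158. 161. 110. 115.]
 [ 58.  62.  64.  72.  73.  73.  77.  74.  75.  74.  83.  83. 157.  nan 163. 159. 157. 158.]
 [ 52.  58.  63.  64.  70.  72.  72.  71.  71.  74.  74.  84.  78. 157. 156. 160. 158. 157.]
 [ 47.  51.  62.  66.  66.  68.  70.  73.  72.  72.  75.  74.  77.  86. 154. 159. 155. 157.]
 [ -2.  45.  59.  55.  60.  62.  74.  69.  74.  77.  75.  75.  78.  77.  80. 154. 151.  94.]]
```

View pics/s3z.png

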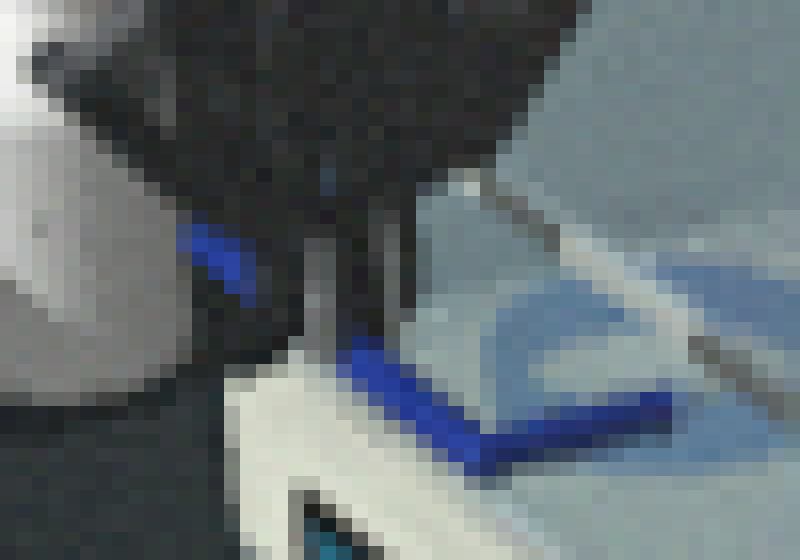

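The fingertips show about 20 mm above the reported TCP (tip depth z≈160, bar ≈158), so they only pinch the bar's top. I'll open, go 20 mm lower and close again.

>>> play_rows --motion '[45, 0.1, 0, 0, 0, 0, 0, 45, 0.1, 0, 0, 0, 0, 0, 45, 0.1, 0, -1, 0, 0, 0, 45, 0.1, 0, -2, 0, 0, 0, 45, 0.1, 0, -2, 0, 0, 0]'

```text
clock: 4.75
position: [493.2, 209.5, 118.6]
ee_rot: [-0.67, 0.743, -0.001, 0.0]
contact_force: [-12.9, -2.9, 22.6]
gripper_width: 38.5
```

>>> play_rows --motion '[10, 0, 0, 0, 0, 0, 0, 10, 0, 0, 0, 0, 0, 0, 10, 0, 0, 0, 0, 0, 0, 10, 0, 0, 0, 0, 0, 0]'

```text
clock: 5.25
position: [494.2, 209.9, 115.7]
ee_rot: [-0.669, 0.743, -0.001, 0.001]
contact_force: [-0.1, -0.8, 8.8]
gripper_width: 10.3
```

```bash
python3 st.py; python3 snap.py side s4 230 120 330 195 8; python3 - <<'E'
import cv2
im=cv2.imread("side_last.png")
cv2.imwrite("pics/s4z.png",cv2.resize(im[145:185,260:310],None,fx=16,fy=14,interpolation=cv2.INTER_NEAREST))
E
```

```text
t 5.25 pos [494.16 209.95 115.7 ] jaw 174.03477681305282 z [ 0.  0. -1.] F [-0.06 -0.82  8.76] w 10.289343423731188 j [ 0.7   0.33 -0.34  0.   -0.9  -0.81]
```

View pics/s4z.png

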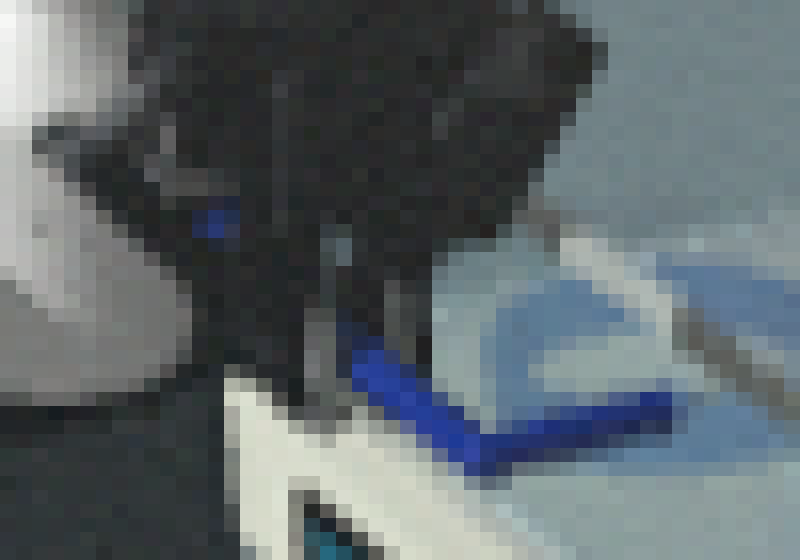

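>>> play_rows --motion '[10, 0.2, 0, 0.5, 0, 0, 0, 10, 0.45, 0, 1, 0, 0, 0, 10, 0.65, -0.1, 1.4, 0, 0, 0, 10, 0.9, -0.1, 1.9, 0, 0, 0, 10, 0.9, -0.1, 1.9, 0, 0, 0]'

```text
clock: 5.92
position: [501.7, 209.1, 133.0]
ee_rot: [-0.669, 0.743, 0.001, -0.001]
contact_force: [1.4, 4.5, -8.4]
gripper_width: 10.2
```

```bash
python3 st.py; python3 snap.py side s5 230 100 350 190 6
```

```text
t 5.925 pos [501.74 209.08 133.02] jaw 173.96116384379914 z [-0.  0. -1.] F [ 1.41  4.52 -8.39] w 10.247217855440397 j [ 0.69  0.32 -0.3  -0.   -0.95 -0.8 ]
```

View pics/s5.png

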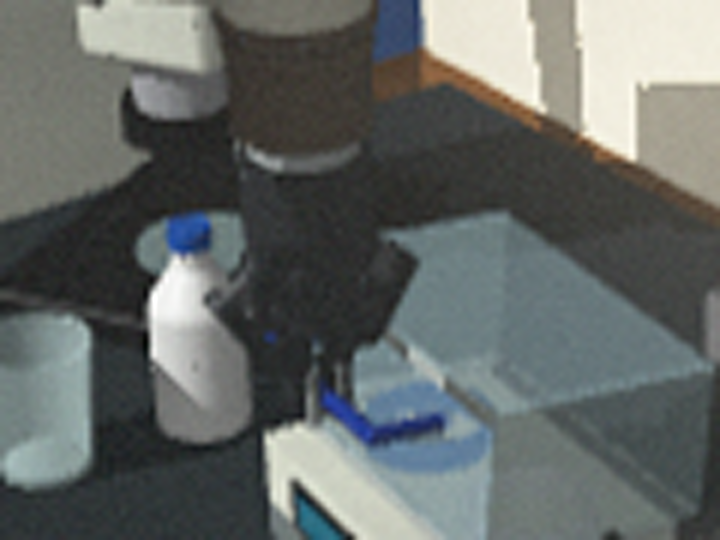

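>>> play_rows --motion '[10, 0.5, -0.1, 0.9, 0, 0, 0, 10, 1.1, -0.1, 1.8, 0, 0, 0, 10, 1.7, -0.2, 2.7, 0, 0, 0, 10, 2.3, -0.2, 3.5, 0, 0, 0, 10, 3.0, -0.3, 4.3, 0, 0, 0]'

```text
clock: 6.6
position: [529.6, 206.0, 176.1]
ee_rot: [-0.669, 0.743, 0.002, -0.002]
contact_force: [-4.9, 7.2, -2.8]
gripper_width: 10.1
```

```bash
python3 st.py; python3 snap.py side s6 230 100 350 190 6
```

```text
t 6.6 pos [529.55 206.05 176.12] jaw 173.97620506935542 z [-0.01 -0.   -1.  ] F [-4.86  7.2  -2.85] w 10.101526915266234 j [ 0.65  0.32 -0.18 -0.   -1.08 -0.76]
```

View pics/s6.png

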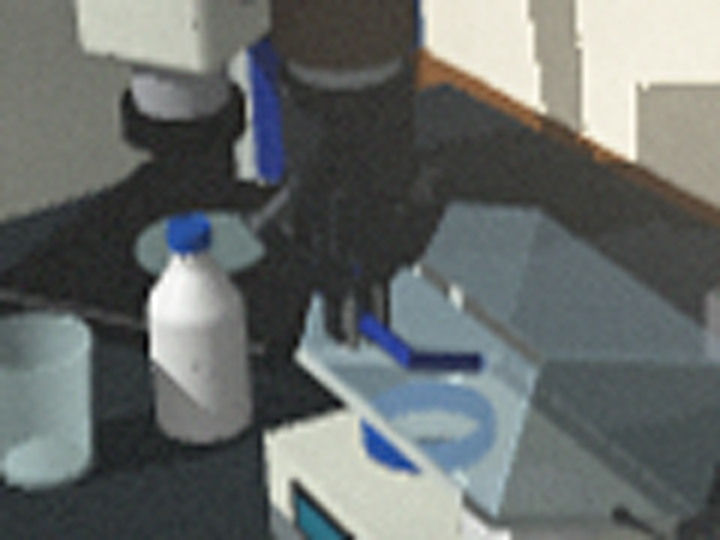

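>>> play_rows --motion '[10, 0.8, 0, 0.85, 0, 0, 0, 10, 2.3, -0.1, 2.3, 0, 0, 0, 10, 4.0, -0.3, 3.5, 0, 0, 0, 10, 5.9, -0.5, 4.6, 0, 0, 0, 10, 7.8, -0.6, 5.5, 0, 0, 0]'

```text
clock: 7.28
position: [607.4, 198.0, 235.6]
ee_rot: [-0.669, 0.743, 0.0, -0.003]
contact_force: [-8.3, -0.5, 7.8]
gripper_width: 9.9
```

```bash
python3 st.py; python3 snap.py side s7 230 80 350 170 6
```

```text
t 7.275 pos [607.37 197.96 235.64] jaw 174.05062118272087 z [-0.01 -0.   -1.  ] F [-8.32 -0.5   7.81] w 9.85086001490049 j [ 0.57  0.4   0.09  0.   -1.27 -0.67]
```

View pics/s7.png

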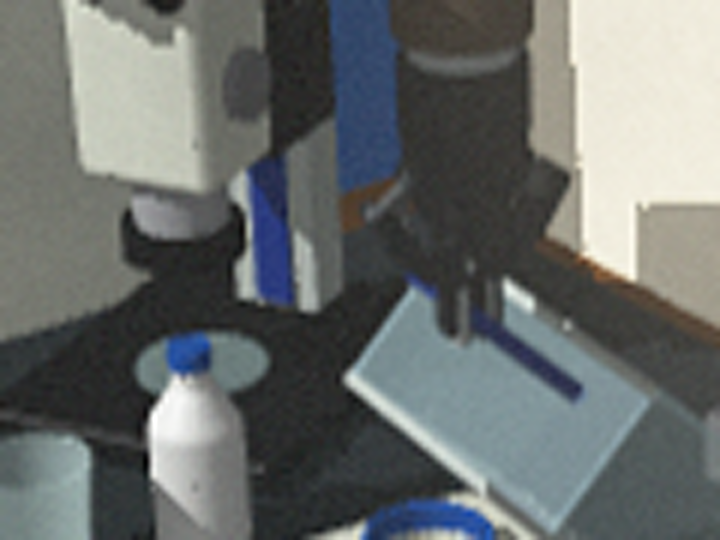

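>>> play_rows --motion '[10, 2.0, -0.2, 0.7, 0, 0, 0, 10, 4.0, -0.4, 1.2, 0, 0, 0, 10, 6.1, -0.6, 1.5, 0, 0, 0, 10, 8.2, -0.9, 1.6, 0, 0, 0, 10, 10.3, -1.1, 1.4, 0, 0, 0]'

```text
clock: 7.95
position: [713.6, 187.0, 249.4]
ee_rot: [-0.669, 0.743, -0.001, 0.0]
contact_force: [0.0, -0.0, 4.3]
gripper_width: 9.8
```

```bash
python3 st.py; python3 snap.py side s8 230 60 350 150 6
```

```text
t 7.95 pos [713.64 187.04 249.4 ] jaw 173.9841738111405 z [ 0. -0. -1.] F [ 0.04 -0.02  4.3 ] w 9.773973963121719 j [ 0.48  0.57  0.4   0.   -1.41 -0.58]
```

View pics/s8.png

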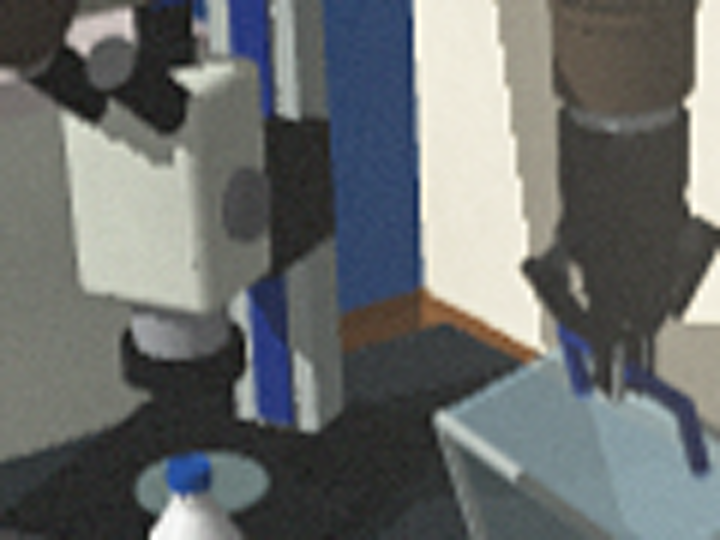

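>>> play_rows --motion '[50, 0, 0, 0, 0, 0, 0, 50, 0, 0, 0, 0, 0, 0, 50, 0, 0, 2, 0, 0, 0, 50, 0, 0, 5, 0, 0, 0, 50, -1, 0, 8, 0, 0, 0]'

```text
clock: 8.62
position: [702.1, 188.6, 325.9]
ee_rot: [-0.669, 0.743, 0.001, -0.002]
contact_force: [0.7, -0.5, -0.5]
gripper_width: 42.7
```

>>> play_rows --motion '[60, -5, -4, 0, 0, 0, 0, 60, -9, -8, 0, 0, 0, 0, 60, -13, -12, 0, 0, 0, 0, 60, -17, -16, 0, 0, 0, 0, 60, -21, -20, 0, 0, 0, 0]'

```text
clock: 9.25
position: [490.4, -12.5, 325.9]
ee_rot: [-0.669, 0.743, 0.0, -0.001]
contact_force: [0.1, -1.5, -0.7]
gripper_width: 51.1
```

```bash
python3 st.py; python3 snap.py top t9 180 80 340 220 5; python3 snap.py side s9 200 80 400 230 4
```

```text
t 9.25 pos [490.38 -12.49 325.95] jaw 174.04534395748067 z [-0. -0. -1.] F [ 0.1  -1.53 -0.74] w 51.110512429523126 j [ 0.31  0.09 -0.1  -0.   -1.39 -0.41]
```

View pics/t9.png

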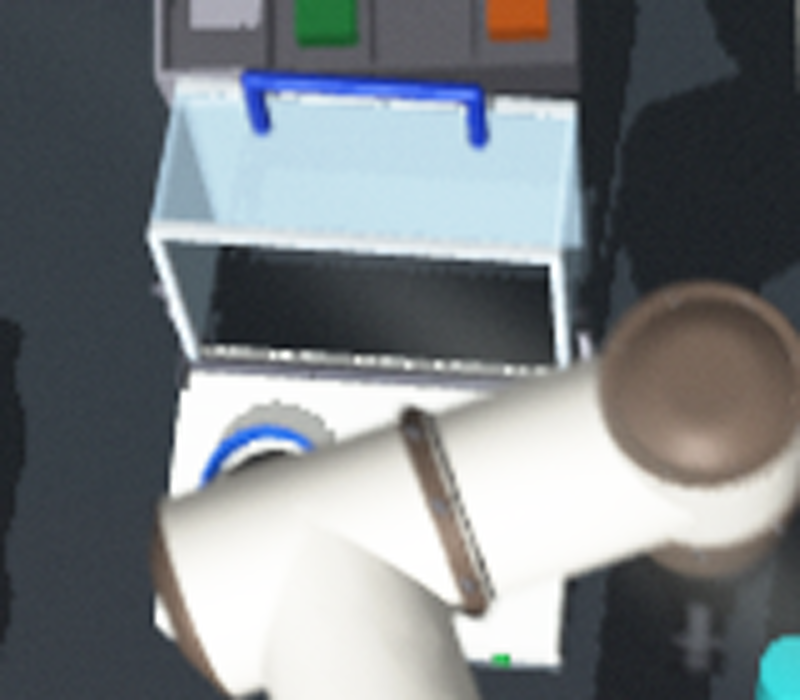

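View pics/s9.png

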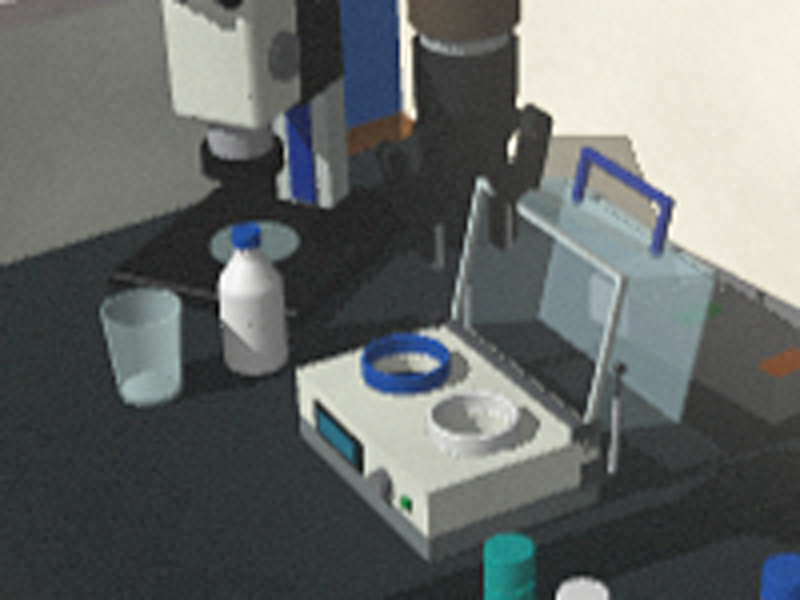

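```bash
python3 - <<'E'
from h import *
np.set_printoptions(precision=0,suppress=True,linewidth=200)
d=np.load("side_last.npy");W=cloud("side",d)
R=W[120:160,296:336]; m=(np.abs(R[...,0]-490)<70)&(np.abs(R[...,1]+12)<35)&(R[...,2]>250)
for v in range(40):
    u=np.where(m[v])[0]
    if len(u): print(120+v,296+u.min(),296+u.max(),len(u),np.round(R[v][m[v]].mean(0)),np.round(R[v][m[v]][:,0]))
print([proj("side",(490,-12.5,z)) for z in(326,345)])
E
```

```text
120 299 335 35 [484. -23. 431.] [420. 421. 428. 439. 438. 459. 454. 452. 457. 460. 461. 463. 461. 464. 469. 471. 479. 483. 488. 490. 496. 498. 495. 497. 501. 508. 506. 535. 535. 537. 539. 529. 531. 538. 540.]
121 296 335 37 [482. -21. 427.] [421. 420. 424. 425. 431. 432. 459. 458. 462. 456. 453. 456. 461. 461. 462. 468. 470. 477. 483. 483. 487. 488. 493. 495. 501. 499. 502. 504. 511. 532. 536. 536. 542. 533. 534. 537. 541.]
122 299 335 36 [483. -22. 424.] [422. 422. 427. 431. 433. 455. 460. 460. 463. 457. 459. 458. 459. 462. 459. 469. 478. 479. 483. 487. 491. 493. 500. 506. 502. 500. 502. 511. 512. 535. 536. 540. 528. 536. 537. 540.]
123 296 335 35 [484. -21. 421.] [423. 420. 423. 429. 431. 456. 459. 458. 466. 461. 457. 461. 463. 465. 474. 476. 479. 482. 488. 489. 504. 503. 499. 501. 501. 503. 512. 514. 528. 531. 530. 531. 534. 539. 544.]
124 296 335 35 [479. -19. 418.] [422. 423. 422. 423. 425. 425. 428. 454. 454. 457. 458. 462. 466. 454. 458. 461. 463. 465. 474. 476. 510. 509. 505. 500. 506. 505. 509. 516. 525. 531. 532. 532. 534. 538. 540.]
125 296 334 28 [480. -21. 415.] [425. 42
[... 1986 characters left out ...]
7. 510. 509. 513. 522.]
140 304 327 12 [475. -17. 367.] [447. 448. 443. 451. 448. 453. 454. 509. 513. 508. 509. 517.]
141 304 327 12 [474. -19. 364.] [445. 445. 444. 448. 453. 452. 453. 507. 511. 508. 507. 515.]
142 304 327 10 [468. -18. 363.] [445. 449. 443. 447. 454. 454. 458. 508. 510. 510.]
143 305 310 6 [450. -15. 364.] [449. 445. 447. 450. 456. 456.]
144 305 310 6 [449. -17. 362.] [448. 445. 447. 449. 449. 454.]
145 306 310 5 [450. -17. 358.] [445. 448. 451. 452. 455.]
146 307 310 3 [452. -18. 354.] [452. 452. 452.]
147 308 309 2 [452. -17. 351.] [452. 453.]
[(np.float64(317.8421665651166), np.float64(150.1020782023463)), (np.float64(317.7478779069396), np.float64(144.50531228117563))]
```

The side view shows the hood standing open on its own, with its handle at crop (625,180), and both pots clear. Next I'll check the settled pose.

```bash
python3 st.py; python3 - <<'E'
from h import *
im,d=arm.get_image("top");np.save("top_last.npy",d);cv2.imwrite("top_last.png",im[:,:,::-1])
W=cloud("top",d)
for nm,(u,v) in dict(white=(366,212),blue=(387,163),t1=(338,214),t2=(391,211),t3=(358,239)).items():
    w=W[v-9:v+10,u-9:u+10].reshape(-1,3); w=w[(w[:,2]>105)&(w[:,2]<120)]
    (c,r)=cv2.minEnclosingCircle(w[:,:2].astype(np.float32)); print(nm,len(w),np.median(w,0),c,r)
    print(" side ->", end="")
for th in ("pot_blue","pot_white"):
  for n in ("side","top"):
    for q in arm.place_of(th,n)[:2]: print(th,n,q["confidence"],atz(n,q["uv"],95)[:2])
E
python3 st.py
```

```text
t 9.35 pos [488.47 -14.06 327.29] jaw 173.86791152545027 z [-0.  0. -1.] F [0.41 0.13 0.75] w 51.580322517903824 j [ 0.3   0.08 -0.1  -0.   -1.39 -0.41]
white 135 [ 490.15836788 -150.03294637  111.30738383] (489.7161560058594, -149.31204223632812) 20.70540428161621
 side ->blue 136 [ 638.2525397  -223.85659107  111.7464513 ] (637.2572631835938, -225.1608123779297) 21.84429359436035
 side ->t1 136 [483.6175821  -64.92365047 111.73235037] (483.2085876464844, -64.77643585205078) 20.747661590576172
 side ->t2 138 [ 486.35245631 -228.36060267  111.20028386] (486.4466857910156, -228.45193481445312) 20.845443725585938
 side ->t3 145 [ 405.58087775 -121.07278488  111.72710125] (406.9750671386719, -121.56021881103516) 20.96906852722168
 side ->pot_blue side 0.61 [613.32352125 244.64331176]
pot_white side 0.68 [587.25530842 143.69326699]
t 9.6 pos [493.54 -10.63 325.61] jaw 174.04371863856068 z [-0. -0. -1.] F [ 0.65  0.78 -0.88] w 51.29873984030191 j [ 0.31  0.09 -0.09 -0.   -1.38 -0.41]
```

>>> play_rows --motion '[75, 3, -4.2, -1, 0, 0, 0, 75, 6, -8.5, -3, 0, 0, 0, 75, 9, -13, -6, 0, 0, 0, 75, 12, -17.5, -9, 0, 0, 0, 75, 14.4, -21.2, -12, 0, 0, 0]'

```text
clock: 10.22
position: [639.0, -224.3, 203.1]
ee_rot: [-0.669, 0.743, 0.001, -0.001]
contact_force: [0.1, 0.7, 1.0]
gripper_width: 63.7
```

>>> play_rows --motion '[75, 0, 0, 0, 0, 0, 0, 75, 0, 0, 0, 0, 0, 0]'

```text
clock: 10.48
position: [637.8, -222.8, 205.2]
ee_rot: [-0.669, 0.743, 0.0, -0.001]
contact_force: [0.3, 0.2, 1.3]
gripper_width: 63.8
```

```bash
python3 st.py; python3 snap.py side s10 340 150 460 260 6;python3 snap.py top t10 180 80 440 240 3; python3 st.py; python3 - <<'E'
from h import *
d=np.load("side_last.npy");W=cloud("side",d)
s=arm.read_state()["position"]
R=W[150:250,350:450]; m=(np.abs(R[...,0]-s[0])<70)&(np.abs(R[...,1]-s[1])<30)&(R[...,2]>150)
for v in range(100):
    u=np.where(m[v])[0]
    if len(u) and len(u)<25: print(150+v,350+u.min(),350+u.max(),len(u),np.round(R[v][m[v]].mean(0)),np.round(R[v][m[v]][:,0]))
print([proj("side",(s[0],s[1],s[2]+z)) for z in(0,19)])
for th in ("pot_blue","pot_white"):
  for n in ("side","top"):
    for q in arm.place_of(th,n)[:2]: print(th,n,q["confidence"],q["uv"],atz(n,q["uv"],95)[:2])
E
```

```text
t 10.475 pos [ 637.83 -222.76  205.23] jaw 174.03529857202875 z [-0. -0. -1.] F [0.33 0.2  1.34] w 63.75292564794151 j [-0.1   0.48  0.14  0.   -1.24 -0.01]
t 10.575 pos [ 637.91 -222.22  207.32] jaw 174.08904034542303 z [ 0. -0. -1.] F [-0.43  0.82  0.66] w 64.14266038863539 j [-0.1   0.47  0.14  0.   -1.24 -0.01]
150 390 405 16 [ 604. -232.  379.] [603. 598. 600. 596. 598. 600. 599. 602. 604. 605. 606. 609. 612. 611.
 610. 616.]
151 390 406 16 [ 605. -232.  376.] [604. 599. 598. 605. 598. 600. 601. 601. 604. 604. 606. 610. 609. 613.
 616. 619.]
152 390 416 17 [ 610. -232.  371.] [600. 600. 598. 600. 599. 599. 604. 602. 603. 604. 602. 607. 611. 611.
 612. 616. 698.]
153 390 418 19 [ 620. -231.  364.] [602. 602. 600. 602. 601. 600. 601. 604. 606. 605. 609. 607. 609. 612.
 616. 617. 691. 696. 697.]
154 390 420 21 [ 627. -232.  359.] [604. 600. 601. 599. 600. 599. 604. 602. 603. 607. 606. 608. 611. 611.
 615. 615. 688. 693. 698. 701. 701.]
155 390 421 23 [ 631. -234.  355.] [600. 604. 596. 600. 596. 601. 603. 601. 604. 608. 602. 608. 610. 612.
 614. 618. 682. 684. 686. 697. 695. 694. 6
[... 1886 characters left out ...]
 598. 598.]
191 387 392 6 [ 595. -223.  242.] [595. 591. 592. 598. 597. 598.]
192 388 392 5 [ 597. -223.  238.] [595. 593. 597. 600. 601.]
193 389 392 4 [ 598. -224.  234.] [601. 597. 595. 600.]
[(np.float64(398.8437485959484), np.float64(195.85992092465506)), (np.float64(399.3156447440181), np.float64(190.58421484050274))]
pot_blue side 0.75 [302.7, 169.5] [612.56341595 250.03485411]
pot_blue side 0.22 [327.6, 170.1] [683.16530247 188.10413403]
pot_blue top 0.76 [232.5, 178.8] [609.68544416 258.08755939]
pot_blue top 0.31 [420.9, 198.6] [ 525.00277651 -322.71799359]
pot_white side 0.7 [317.0, 181.5] [602.62489918 147.34204401]
pot_white side 0.23 [391.4, 249.2] [ 543.80704562 -297.94124101]
```

View pics/s10.png

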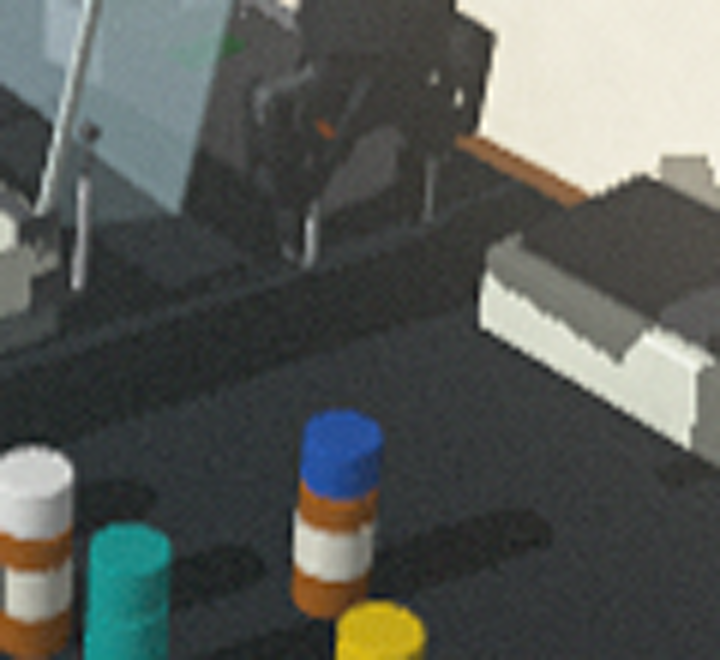

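View pics/t10.png

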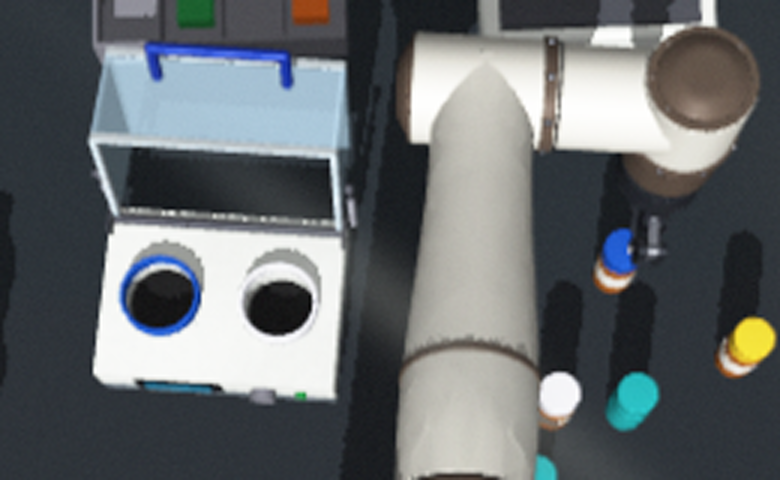

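```bash
cat > pots.py <<'E'
from h import *
np.set_printoptions(precision=1,suppress=True,linewidth=200)
d=np.load("top_last.npy");W=cloud("top",d);im=cv2.imread("top_last.png")
hsv=cv2.cvtColor(im,cv2.COLOR_BGR2HSV)
# dark interiors + blue ring
m=np.zeros((400,640),np.uint8);m[160:200,215:255]=1
b=((hsv[...,0]>100)&(hsv[...,0]<125)&(hsv[...,1]>120)).astype(np.uint8)*m
c=max(cv2.findContours(b,cv2.RETR_EXTERNAL,cv2.CHAIN_APPROX_NONE)[0],key=cv2.contourArea)
e=cv2.fitEllipse(c);print("blue ring outer",e,atz("top",e[0],95)[:2])
# refined by world cloud: rim points z 88..102
w=W.reshape(-1,3)
for nm,c0 in(("blue",(610,250)),("white",(600,130))):
    r=np.hypot(w[:,0]-c0[0],w[:,1]-c0[1]); s=(r<60)&(w[:,2]>88)&(w[:,2]<105)
    P=w[s]; 
    (cc,rr)=cv2.minEnclosingCircle(P[:,:2].astype(np.float32)); print(nm,"rim pts",s.sum(),cc,rr,np.median(P[:,2]))
    r=np.hypot(w[:,0]-cc[0],w[:,1]-cc[1]); 
    for rr in (12,20,27,33): 
        s=(r<rr)&(w[:,2]<85); print("  floor z r<",rr,s.sum(),np.median(w[s][:,2]),np.percentile(w[s][:,2],[10,90]))
# deck bias
s=(w[:,0]>520)&(w[:,0]<560)&(w[:,1]>110)&(w[:,1]<260);print("deck",np.median(w[s][:,2]))
cv2.imwrite("pics/pots.png",cv2.resize(im[140:220,200:310],None,fx=7,fy=7,interpolation=cv2.INTER_CUBIC))
E
python3 pots.py
```

```text
blue ring outer ((232.99815368652344, 177.94363403320312), (25.630075454711914, 25.980649948120117), 141.91188049316406) [612.4 256.5]
blue rim pts 149 (604.6358032226562, 247.67938232421875) 54.070960998535156 94.65380284172437
  floor z r< 12 42 58.024476222487834 [52.7 61.2]
  floor z r< 20 102 58.00567869762696 [53.  62.4]
  floor z r< 27 157 58.094854666793026 [53.5 62.2]
  floor z r< 33 246 58.911828849748616 [53.6 74.6]
white rim pts 149 (604.8778686523438, 130.23329162597656) 49.07520294189453 95.2867597943793
  floor z r< 12 41 45.89987490158017 [41.5 49.8]
  floor z r< 20 118 46.260453487195875 [42.  51.1]
  floor z r< 27 217 46.29231589633775 [41.8 51.2]
  floor z r< 33 315 46.772009644629875 [41.8 57.4]
deck 75.03995322715235
```

>>> play_rows --motion '[75, -0.1, 0, -3, 0, 0, 0, 75, -0.1, 0, -7, 0, 0, 0, 75, -0.1, 0, -11, 0, 0, 0, 75, -0.1, 0, -14.4, 0, 0, 0, 75, -0.1, 0, -14.4, 0, 0, 0]'

```text
clock: 11.4
position: [634.2, -222.6, 59.5]
ee_rot: [-0.669, 0.743, 0.002, -0.002]
contact_force: [0.3, 0.2, 1.5]
gripper_width: 64.0
```

View pics/pots.png

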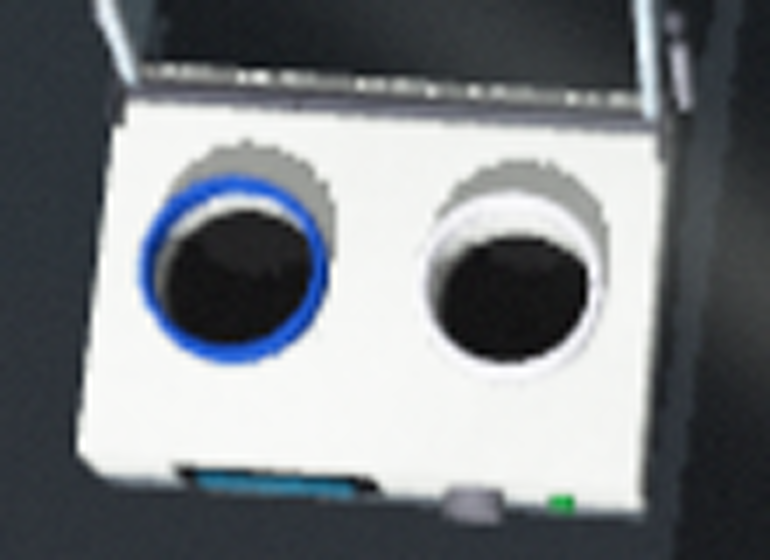

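```bash
python3 snap.py side s11 340 170 440 260 7;python3 st.py
```

```text
t 11.45 pos [ 636.1  -223.17   62.04] jaw 174.03044117869476 z [-0. -0. -1.] F [-0.17 -0.2   1.13] w 64.08224914849121 j [-0.1   0.59 -0.04  0.   -0.94 -0.01]
```

View pics/s11.png

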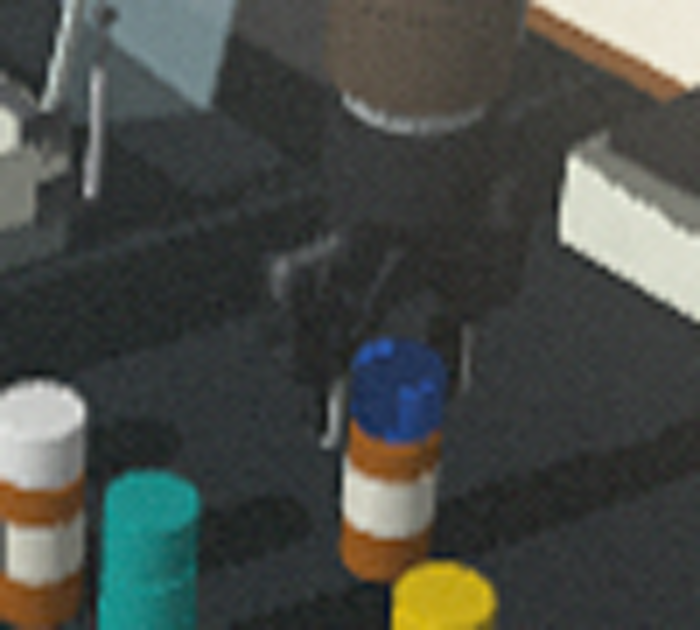

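The pot crop shows the blue ring centred at (235,270) and the white ring at about (516,285). Depth puts the floors at about 58 and 46 mm above the bench. The side crop shows the fingers on either side of the blue cap, so I'll close.

>>> play_rows --motion '[20, 0, 0, 0, 0, 0, 0, 20, 0, 0, 0, 0, 0, 0, 20, 0, 0, 0, 0, 0, 0, 20, 0, 0, 0, 0, 0, 0]'

```text
clock: 11.95
position: [638.4, -223.8, 64.9]
ee_rot: [-0.669, 0.743, -0.003, 0.002]
contact_force: [1.3, -0.1, 7.1]
gripper_width: 40.5
```

>>> play_rows --motion '[20, 0, 0, 0.5, 0, 0, 0, 20, 0, 0, 1.5, 0, 0, 0, 20, 0, 0, 3, 0, 0, 0, 20, 0, 0, 4, 0, 0, 0, 20, 0, 0, 4, 0, 0, 0]'

```text
clock: 12.58
position: [637.0, -223.5, 103.5]
ee_rot: [-0.669, 0.743, -0.001, 0.001]
contact_force: [-0.4, -0.0, -2.3]
gripper_width: 40.1
```

```bash
python3 snap.py side s12 340 150 440 240 7;python3 st.py; python3 - <<'E'
from h import *
for uv in [(232.998,177.94),(233.6,178.6),(273.7,180.7)]: print(atz("top",uv,95))
E
```

```text
t 12.625 pos [ 636.42 -223.28  102.47] jaw 173.980696246646 z [ 0.  0. -1.] F [-0.39  0.43 -2.82] w 40.51297414125218 j [-0.1   0.55  0.   -0.   -1.02 -0.01]
[612.38942417 256.53171799  95.        ]
[610.19931843 254.66031087  95.        ]
[598.79377439 129.93033369  95.        ]
```

View pics/s12.png

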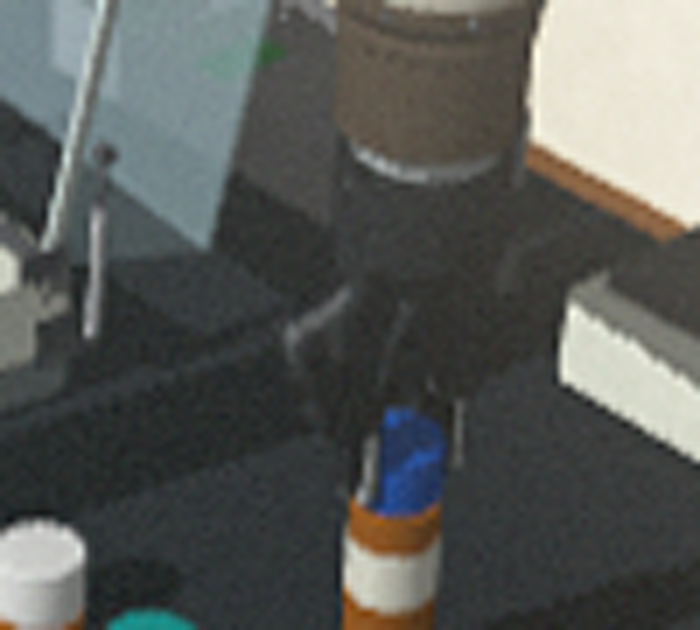

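>>> play_rows --motion '[20, -1, 1, 4, 0, 0, 0, 20, -3, 4, 8, 0, 0, 0, 20, -5, 9, 12, 0, 0, 0, 20, -7, 15, 13, 0, 0, 0, 20, -8, 20.5, 13, 0, 0, 0]'

```text
clock: 13.25
position: [555.6, -16.9, 233.1]
ee_rot: [-0.669, 0.744, -0.0, 0.001]
contact_force: [0.6, -0.0, -2.4]
gripper_width: 40.0
```

>>> play_rows --motion '[20, 0, 5.5, 0, 0, 0, 0, 20, 0.5, 11, 0, 0, 0, 0, 20, 1.5, 16.5, 0, 0, 0, 0, 20, 3.5, 22, 0, 0, 0, 0, 20, 5.2, 26.5, 0, 0, 0, 0]'

```text
clock: 13.88
position: [608.1, 248.8, 231.2]
ee_rot: [-0.669, 0.743, 0.0, -0.001]
contact_force: [1.3, 0.4, -2.0]
gripper_width: 40.4
```

>>> play_rows --motion '[20, 0.2, 0.8, -1, 0, 0, 0, 20, 0.2, 0.8, -3, 0, 0, 0, 20, 0.2, 0.8, -3, 0, 0, 0]'

```text
clock: 14.25
position: [608.5, 253.4, 199.0]
ee_rot: [-0.669, 0.743, 0.001, -0.003]
contact_force: [0.0, -0.2, -2.2]
gripper_width: 39.9
```

```bash
python3 snap.py side s13 240 80 360 190 6;python3 st.py
```

```text
t 14.3 pos [609.55 253.64 200.8 ] jaw 173.9628905334374 z [-0. -0. -1.] F [ 0.98  0.89 -2.14] w 40.351082297885455 j [ 0.64  0.45  0.09  0.   -1.21 -0.74]
```

View pics/s13.png

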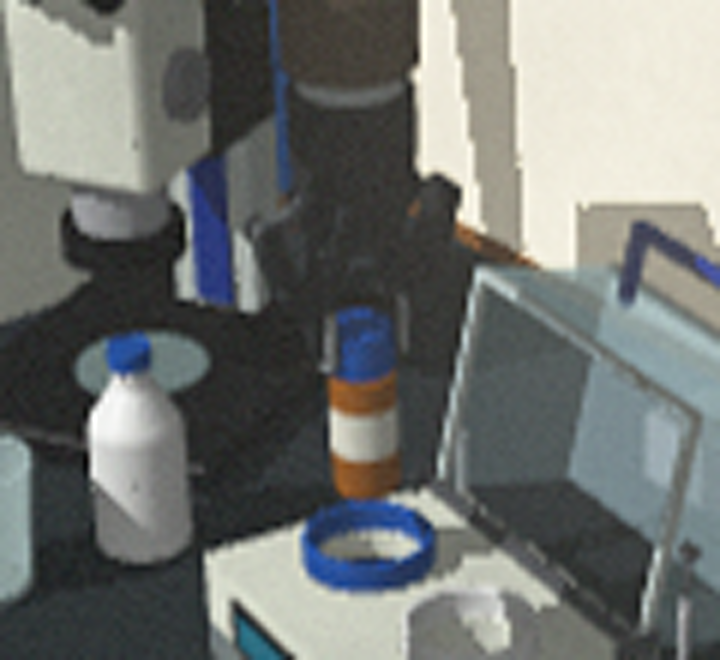

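```bash
python3 - <<'E'
from h import *
for X in [(609.5,254,139),(609.5,254,95),(612.4,256.5,95),(611,254,95)]:
  a=proj("side",X);print(X,(a[0]-240)*6,(a[1]-80)*6)
im=cv2.imread("side_last.png");hsv=cv2.cvtColor(im,cv2.COLOR_BGR2HSV)
m=np.zeros((400,640),np.uint8);m[158:182,286:316]=1
b=((hsv[...,0]>100)&(hsv[...,0]<125)&(hsv[...,1]>120)).astype(np.uint8)*m
ys,xs=np.where(b);print("ring px crop",(xs.min()-240)*6,(xs.max()+1-240)*6,(ys.min()-80)*6,(ys.max()+1-80)*6)
E
```

```text
(609.5, 254, 139) 366.1992753910323 474.46687005528776
(609.5, 254, 95) 368.556042640196 536.045233314074
(612.4, 256.5, 95) 370.00008737816506 533.0450378676524
(611, 254, 95) 370.49973227225087 535.2993212730509
ring px crop 300 432 498 588
```

>>> play_rows --motion '[20, 0.1, 0.2, -2, 0, 0, 0, 20, 0.1, 0.2, -4, 0, 0, 0, 20, 0.1, 0.2, -5.5, 0, 0, 0, 20, 0.1, 0.2, -6.5, 0, 0, 0, 20, 0.1, 0.2, -7, 0, 0, 0]'

```text
clock: 14.92
position: [611.4, 256.5, 131.8]
ee_rot: [-0.669, 0.743, -0.0, 0.0]
contact_force: [0.6, 1.1, -3.2]
gripper_width: 40.2
```

>>> play_rows --motion '[20, 0, 0, -0.2, 0, 0, 0, 20, 0, 0, -0.4, 0, 0, 0]'

```text
clock: 15.18
position: [611.6, 256.9, 128.5]
ee_rot: [-0.669, 0.743, -0.0, 0.001]
contact_force: [0.5, -0.0, -1.5]
gripper_width: 40.1
```

>>> play_rows --motion '[20, 0, 0, -0.15, 0, 0, 0, 20, 0, 0, -0.3, 0, 0, 0]'

```text
clock: 15.42
position: [611.4, 256.8, 125.1]
ee_rot: [-0.669, 0.743, -0.0, 0.0]
contact_force: [0.6, 0.7, -2.2]
gripper_width: 40.6
```

>>> play_rows --motion '[20, 0, 0, -0.1, 0, 0, 0, 20, 0, 0, -0.2, 0, 0, 0]'

```text
clock: 15.68
position: [611.3, 256.7, 122.9]
ee_rot: [-0.669, 0.743, -0.0, 0.0]
contact_force: [0.2, 0.4, -1.7]
gripper_width: 40.6
```

>>> play_rows --motion '[20, 0, 0, -0.1, 0, 0, 0, 20, 0, 0, -0.2, 0, 0, 0]'

```text
clock: 15.92
position: [611.3, 256.7, 121.1]
ee_rot: [-0.669, 0.743, -0.0, 0.0]
contact_force: [-1.2, -0.5, 0.6]
gripper_width: 40.6
```

>>> play_rows --motion '[20, 0, 0, -0.1, 0, 0, 0, 20, 0, 0, -0.1, 0, 0, 0]'

```text
clock: 16.18
position: [611.4, 256.7, 120.6]
ee_rot: [-0.669, 0.743, -0.0, 0.0]
contact_force: [-0.6, 0.3, 2.5]
gripper_width: 40.2
```

```bash
python3 snap.py side s14 240 80 360 190 6;python3 st.py
```

```text
t 16.225 pos [611.37 256.78 120.56] jaw 174.00194801355227 z [ 0.  0. -1.] F [-2.39 -0.33  2.49] w 40.13879117308093 j [ 0.64  0.52 -0.01  0.   -1.04 -0.75]
```

View pics/s14.png

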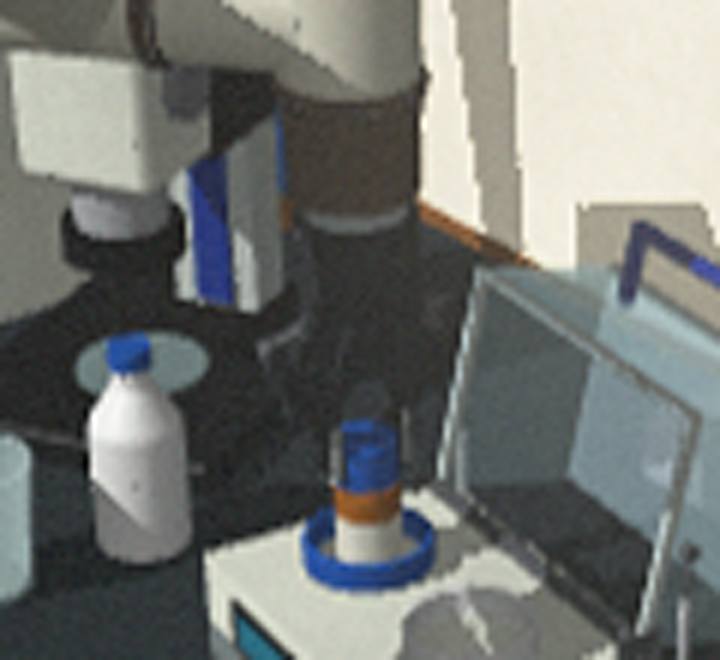

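The jar now rests on the floor: the force rose from −2.2 to +2.5 N, and its height matches the depth estimate. I'll release and go up.

>>> play_rows --motion '[65, 0, 0, 0, 0, 0, 0, 65, 0, 0, 0, 0, 0, 0, 65, 0, 0, 0, 0, 0, 0, 65, 0, 0, 3, 0, 0, 0, 65, 0, 0, 7, 0, 0, 0]'

```text
clock: 16.85
position: [610.7, 256.2, 189.3]
ee_rot: [-0.669, 0.743, 0.0, -0.002]
contact_force: [0.8, -0.6, 0.6]
gripper_width: 55.5
```

>>> play_rows --motion '[75, 0, 0, 3, 0, 0, 0, 75, -2, -3, 5, 0, 0, 0, 75, -4, -8, 5, 0, 0, 0, 75, -6, -13, 5, 0, 0, 0, 75, -8, -18, 5, 0, 0, 0]'

```text
clock: 17.48
position: [530.5, 75.2, 240.1]
ee_rot: [-0.669, 0.743, -0.0, 0.0]
contact_force: [0.3, -0.7, -0.3]
gripper_width: 63.9
```

```bash
python3 snap.py side s15 240 80 400 200 5;python3 st.py
```

```text
t 17.525 pos [527.23  70.81 240.47] jaw 173.80265145213787 z [-0. -0. -1.] F [-4.46 -2.71 -0.49] w 64.29441570578 j [ 0.44  0.21 -0.17 -0.   -1.2  -0.55]
```

View pics/s15.png

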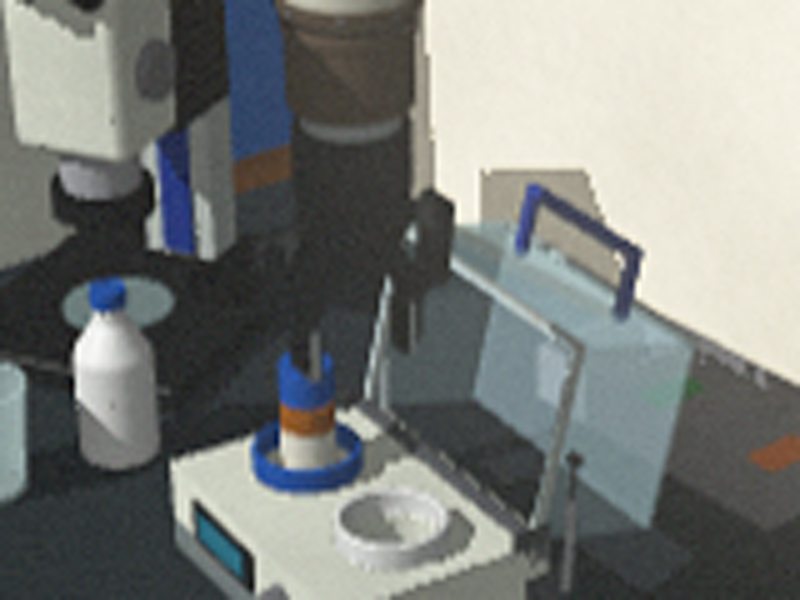

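The blue jar stands upright in the blue pot. Next is the white jar.

>>> play_rows --motion '[75, -1, -5, 0, 0, 0, 0, 75, -2, -10.5, 0, 0, 0, 0, 75, -3, -16, -1, 0, 0, 0, 75, -4, -20.5, -2, 0, 0, 0, 75, -4.2, -22.6, -3, 0, 0, 0]'

```text
clock: 18.15
position: [488.5, -151.4, 209.8]
ee_rot: [-0.668, 0.744, -0.0, 0.0]
contact_force: [0.0, -0.5, -0.2]
gripper_width: 64.4
```

>>> play_rows --motion '[75, 0, 0, 0, 0, 0, 0, 75, 0, 0, 0, 0, 0, 0, 75, 0, 0, 0, 0, 0, 0]'

```text
clock: 18.52
position: [489.8, -148.5, 210.4]
ee_rot: [-0.67, 0.743, -0.0, 0.0]
contact_force: [-0.2, 0.1, 0.2]
gripper_width: 64.0
```

```bash
for i in 1 2 3; do python3 snap.py side s16 290 150 410 270 6;python3 st.py; done; python3 - <<'E'
from h import *
for X in [(489.5,-149.5,110),(489.5,-149.5,0),(489.5,-149.5,236)]:
  a=proj("side",X);print(X,(a[0]-290)*6,(a[1]-150)*6)
E
```

```text
t 18.575 pos [ 489.73 -148.53  210.36] jaw 174.07077463130517 z [ 0.  0. -1.] F [-0.4  -0.48  0.3 ] w 64.07620138739105 j [ 0.02  0.19 -0.27  0.   -1.11 -0.13]
t 18.625 pos [ 489.66 -148.55  210.3 ] jaw 174.07018795894462 z [ 0.  0. -1.] F [-0.15  0.27  0.2 ] w 64.01958392262533 j [ 0.02  0.19 -0.27 -0.   -1.11 -0.13]
t 18.675 pos [ 489.58 -148.66  210.21] jaw 174.0605177201307 z [ 0.  0. -1.] F [-0.04 -0.4   0.82] w 63.97158366947184 j [ 0.02  0.19 -0.27 -0.   -1.11 -0.13]
(489.5, -149.5, 110) 332.59027162009477 470.39913782094015
(489.5, -149.5, 0) 329.3790198165841 634.8628196373194
(489.5, -149.5, 236) 336.59466216936346 265.3149982204673
```

View pics/s16.png

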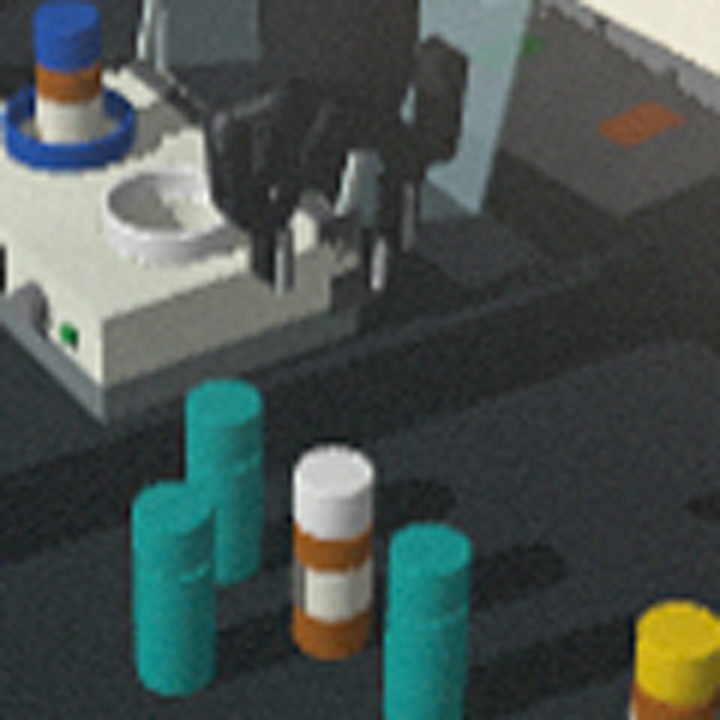

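The crop shows the amber jar with the white cap at (334,470). It sits between the turquoise ones at (224,480), (173,590) and (428,620), and its projected position matches. I'll descend on it.

>>> play_rows --motion '[75, 0, -0.1, -4, 0, 0, 0, 75, 0, -0.1, -8, 0, 0, 0, 75, 0, -0.1, -11, 0, 0, 0, 75, 0, -0.1, -13.5, 0, 0, 0, 75, 0, -0.1, -14.9, 0, 0, 0]'

```text
clock: 19.3
position: [488.9, -150.0, 59.8]
ee_rot: [-0.669, 0.743, 0.001, -0.001]
contact_force: [-0.3, -0.4, -0.3]
gripper_width: 64.3
```

>>> play_rows --motion '[75, 0, 0, 0, 0, 0, 0, 20, 0, 0, 0, 0, 0, 0, 20, 0, 0, 0, 0, 0, 0, 20, 0, 0, 0, 0, 0, 0, 20, 0, 0, 0, 0, 0, 0]'

```text
clock: 19.92
position: [490.8, -150.5, 62.4]
ee_rot: [-0.669, 0.743, -0.001, 0.001]
contact_force: [1.7, -0.3, 6.5]
gripper_width: 40.4
```

```bash
python3 snap.py side s17 290 150 410 270 6;python3 st.py
```

```text
t 19.975 pos [ 490.75 -150.47   62.36] jaw 174.02745997608193 z [ 0. -0. -1.] F [1.23 0.03 6.66] w 40.082819118268105 j [ 0.02  0.36 -0.46  0.   -0.75 -0.12]
```

View pics/s17.png

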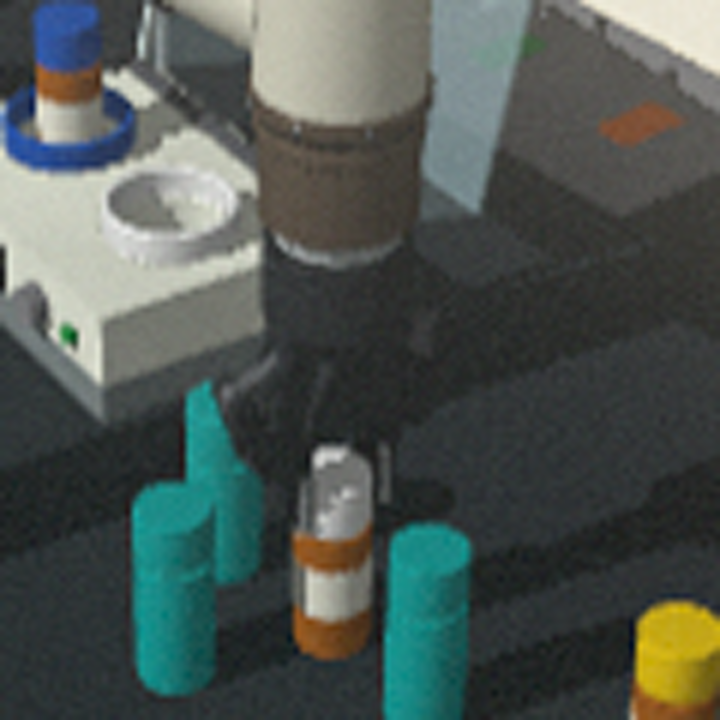

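>>> play_rows --motion '[20, 0, 0, 1, 0, 0, 0, 20, 0, 0, 4, 0, 0, 0, 20, 0, 0, 8, 0, 0, 0, 20, 0, 0, 12, 0, 0, 0, 20, 0, 1, 15, 0, 0, 0]'

```text
clock: 20.6
position: [488.5, -140.4, 212.3]
ee_rot: [-0.669, 0.744, 0.0, 0.0]
contact_force: [0.5, 0.5, -3.5]
gripper_width: 40.7
```

>>> play_rows --motion '[20, 1, 5, 0.5, 0, 0, 0, 20, 3, 10.5, 0.5, 0, 0, 0, 20, 5, 16, 0.5, 0, 0, 0, 20, 8, 21, 0.5, 0, 0, 0, 20, 10.5, 26, 0, 0, 0, 0]'

```text
clock: 21.22
position: [594.2, 121.3, 210.7]
ee_rot: [-0.669, 0.743, 0.0, -0.0]
contact_force: [0.6, -0.8, -2.3]
gripper_width: 40.5
```

>>> play_rows --motion '[20, 0.3, 1.2, 0, 0, 0, 0, 20, 0.3, 1.2, -1, 0, 0, 0, 20, 0.3, 1.2, -1, 0, 0, 0]'

```text
clock: 21.6
position: [595.5, 130.1, 199.4]
ee_rot: [-0.669, 0.744, 0.001, -0.002]
contact_force: [-1.1, -0.5, -2.3]
gripper_width: 40.1
```

```bash
python3 snap.py side s18 250 80 370 190 6;python3 st.py; python3 - <<'E'
from h import *
s=arm.read_state()["position"];print(s)
for X in [(s[0],s[1],s[2]-61),(s[0],s[1],95),(598.5,132,95)]:
  a=proj("side",X);print(X,(a[0]-250)*6,(a[1]-80)*6)
E
```

```text
t 21.65 pos [596.14 130.04 200.33] jaw 173.90438026571655 z [-0. -0. -1.] F [ 1.29  0.35 -2.03] w 40.4809614802016 j [ 0.48  0.37 -0.04 -0.   -1.16 -0.59]
[596.14116847 130.03716188 200.32672609]
(np.float64(596.1411684734883), np.float64(130.03716188089987), np.float64(139.32672609263264)) 409.6742888833221 560.4030935538153
(np.float64(596.1411684734883), np.float64(130.03716188089987), 95) 410.7476961366997 624.3348151293825
(598.5, 132, 95) 411.9084078471774 621.6974201931423
```

View pics/s18.png

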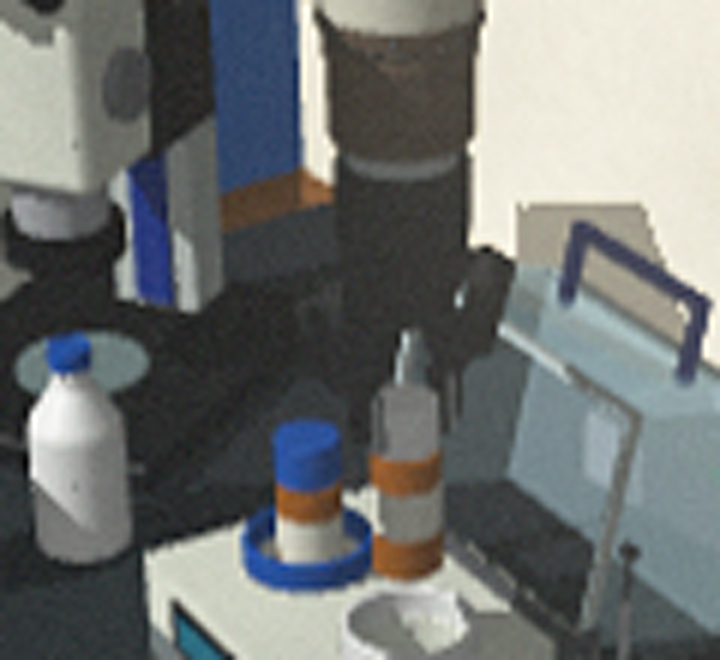

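>>> play_rows --motion '[20, 0.1, 0.1, -2, 0, 0, 0, 20, 0.1, 0.1, -4, 0, 0, 0, 20, 0.1, 0.1, -6, 0, 0, 0, 20, 0.1, 0.1, -7.2, 0, 0, 0, 20, 0.1, 0.1, -7.8, 0, 0, 0]'

```text
clock: 22.28
position: [598.2, 131.9, 122.8]
ee_rot: [-0.669, 0.743, -0.0, -0.0]
contact_force: [-0.4, -0.4, -2.0]
gripper_width: 40.4
```

>>> play_rows --motion '[20, 0, 0, -0.2, 0, 0, 0, 20, 0, 0, -0.4, 0, 0, 0]'

```text
clock: 22.52
position: [598.8, 132.8, 119.6]
ee_rot: [-0.669, 0.743, -0.0, 0.001]
contact_force: [0.1, 0.2, -2.3]
gripper_width: 40.4
```

>>> play_rows --motion '[20, 0, 0, -0.15, 0, 0, 0, 20, 0, 0, -0.3, 0, 0, 0]'

```text
clock: 22.78
position: [598.4, 132.8, 116.1]
ee_rot: [-0.669, 0.743, -0.0, 0.0]
contact_force: [-0.6, 0.8, -2.0]
gripper_width: 40.2
```

>>> play_rows --motion '[20, 0, 0, -0.15, 0, 0, 0, 20, 0, 0, -0.3, 0, 0, 0]'

```text
clock: 23.02
position: [598.3, 132.7, 112.8]
ee_rot: [-0.669, 0.743, -0.0, 0.0]
contact_force: [-1.1, -0.3, -1.6]
gripper_width: 40.4
```

>>> play_rows --motion '[20, 0, 0, -0.1, 0, 0, 0, 20, 0, 0, -0.2, 0, 0, 0]'

```text
clock: 23.28
position: [598.3, 132.7, 110.9]
ee_rot: [-0.669, 0.743, -0.0, 0.0]
contact_force: [0.2, 0.8, -2.1]
gripper_width: 40.4
```

>>> play_rows --motion '[20, 0, 0, -0.1, 0, 0, 0, 20, 0, 0, -0.2, 0, 0, 0]'

```text
clock: 23.52
position: [598.3, 132.7, 108.9]
ee_rot: [-0.669, 0.743, -0.0, 0.0]
contact_force: [0.2, -1.3, -1.4]
gripper_width: 40.4
```

>>> play_rows --motion '[20, 0, 0, -0.1, 0, 0, 0, 20, 0, 0, -0.15, 0, 0, 0]'

```text
clock: 23.78
position: [598.3, 132.7, 107.6]
ee_rot: [-0.669, 0.743, -0.0, 0.0]
contact_force: [-0.3, -0.8, -0.6]
gripper_width: 40.6
```

>>> play_rows --motion '[20, 0, 0, -0.1, 0, 0, 0, 20, 0, 0, -0.1, 0, 0, 0]'

```text
clock: 24.02
position: [598.4, 132.7, 107.0]
ee_rot: [-0.669, 0.743, -0.0, 0.0]
contact_force: [0.0, -0.3, 1.4]
gripper_width: 40.1
```

>>> play_rows --motion '[20, 0, 0, -0.05, 0, 0, 0, 20, 0, 0, -0.05, 0, 0, 0]'

```text
clock: 24.28
position: [598.4, 132.7, 106.5]
ee_rot: [-0.669, 0.743, -0.0, 0.0]
contact_force: [-1.4, -0.2, 3.4]
gripper_width: 40.7
```

```bash
python3 snap.py side s19 250 80 370 190 6;python3 st.py
```

```text
t 24.325 pos [598.39 132.7  106.41] jaw 173.99665387515657 z [ 0.  0. -1.] F [-1.7   0.06  3.87] w 40.444007626372795 j [ 0.48  0.45 -0.16  0.   -0.96 -0.59]
```

View pics/s19.png

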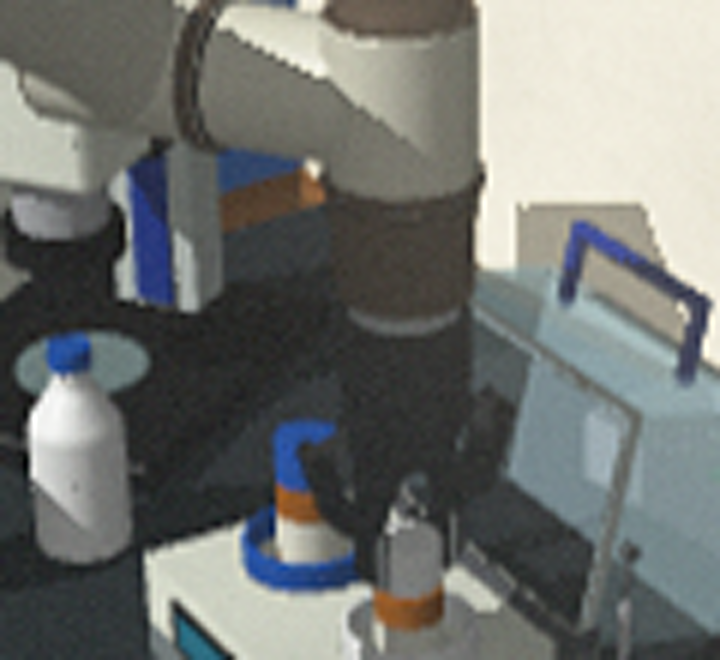

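The white jar is in the white pot, and the force rose by about 5–6 N, so it has touched the floor. I'll release, go straight up, then retreat toward the robot.

>>> play_rows --motion '[65, 0, 0, 0, 0, 0, 0, 65, 0, 0, 0, 0, 0, 0, 65, 0, 0, 0, 0, 0, 0, 65, 0, 0, 3, 0, 0, 0, 65, 0, 0, 7, 0, 0, 0]'

```text
clock: 24.95
position: [597.6, 132.4, 175.3]
ee_rot: [-0.669, 0.743, 0.0, -0.001]
contact_force: [1.1, -0.3, 1.0]
gripper_width: 55.7
```

>>> play_rows --motion '[65, 0, 0, 4, 0, 0, 0, 65, 0, -1, 8, 0, 0, 0, 65, -5, -4, 9, 0, 0, 0, 65, -9, -8, 9, 0, 0, 0, 65, -13, -12, 9, 0, 0, 0]'

```text
clock: 25.58
position: [467.0, 11.7, 266.0]
ee_rot: [-0.669, 0.743, -0.0, 0.0]
contact_force: [0.4, -0.1, 0.8]
gripper_width: 55.5
```

>>> play_rows --motion '[65, -3, -5, 0, 0, 0, 0, 65, -5, -10, 0, 0, 0, 0, 65, -7, -14, 0, 0, 0, 0, 65, -7, -14, 0, 0, 0, 0, 65, -7, -14, 0, 0, 0, 0]'

```text
clock: 26.2
position: [398.5, -127.3, 266.0]
ee_rot: [-0.669, 0.743, -0.0, 0.0]
contact_force: [-0.1, 0.7, -0.5]
gripper_width: 55.5
```

```bash
python3 snap.py side s20 200 80 400 230 4; python3 snap.py top t20 180 80 440 240 3;python3 st.py
python3 - <<'E'
from h import *
W=cloud("top",np.load("top_last.npy"));w=W.reshape(-1,3)
for nm,c in(("blue",(611.4,256.7)),("white",(598.4,132.7))):
    s=(np.hypot(w[:,0]-c[0],w[:,1]-c[1])<40)&(w[:,2]>140);P=w[s]
    print(nm,s.sum(),np.median(P,0),P[:,2].std(),cv2.minEnclosingCircle(P[:,:2].astype(np.float32)))
for nm,(u,v) in dict(yellow=(430,193)).items():
    q=W[v-9:v+10,u-9:u+10].reshape(-1,3); q=q[q[:,2]>100]; print(nm,np.nanmean(q,0))
E
```

```text
t 26.3 pos [ 398.77 -126.73  265.87] jaw 174.05396104126817 z [ 0.  0. -1.] F [ 0.02 -0.01 -0.38] w 55.68964742442502 j [ 0.08 -0.02 -0.36 -0.   -1.23 -0.19]
blue 180 [608.75587241 253.38797239 166.63084438] 7.09138653823317 ((610.8727416992188, 255.63392639160156), 21.263689041137695)
white 162 [596.19384662 132.63840512 155.50406561] 4.467813562515198 ((597.5711059570312, 133.04336547851562), 21.65358543395996)
yellow [ 538.70146278 -349.81221811  110.89356828]
```

View pics/s20.png

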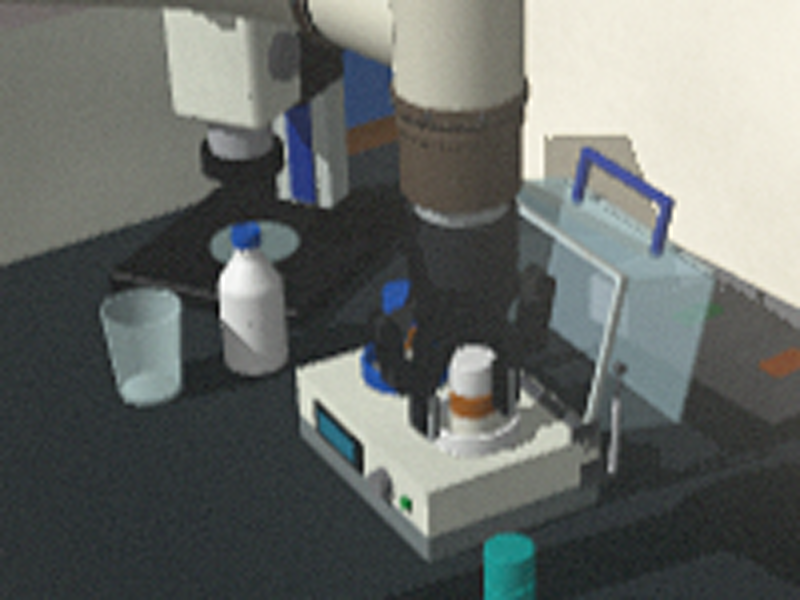

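View pics/t20.png

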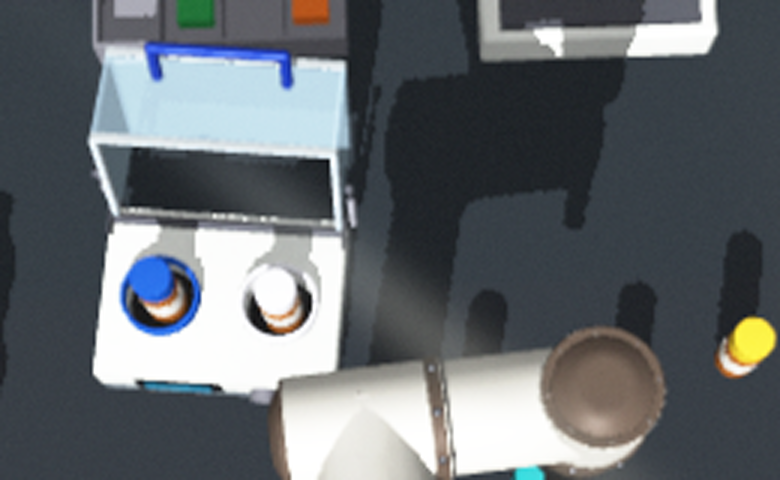

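```bash
python3 st.py; python3 -c "
from bench import arm
print(arm.job_done())"
```

```text
t 26.3 pos [ 398.77 -126.73  265.87] jaw 174.05396104126817 z [ 0.  0. -1.] F [ 0.02 -0.01 -0.38] w 55.68964742442502 j [ 0.08 -0.02 -0.36 -0.   -1.23 -0.19]
the job is handed in; nothing more can be done
None
```

I opened the hood past its flip point and it stayed open by itself. I then put the blue-capped jar in the blue pot and the white-capped jar in the white pot, and handed the job in at about 26.3 s.

- **Placing:** I lowered each jar in 0.5–2 mm steps until the vertical force rose about 5–6 N from where it sat while carrying the jar, then let go. The blue jar's underside is about 37 mm below the rim, the white jar's about 49 mm. Both agree with the camera depth to about 2 mm.
- **Last pictures:** The hood stands open. Both jars look upright, with their caps within about 2 mm of the pot centres I measured. The arm is clear of everything, with no contact force. The yellow jar has not moved. The beaker and wash bottle look unmoved too, but I did not measure them. The slide box and dishes were outside the final crops.
- **Disagreements:** The fingertips looked about 20 mm higher than the reported tool position. My first grip on the handle therefore only pinched its top, and I had to regrip 20 mm lower. During that regrip the force briefly reached about 26 N, with the gripper probably touching the hood's edge. The trained networks' pot positions were up to about 15 mm off, so I used my own fits from the picture and the depth.

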